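# Load the whetstone station and screw its clamp bar down

### The arm

A 7-joint arm with a two-finger parallel gripper is mounted at the origin on the work surface. World frame = base frame: x ahead of the robot, y to its left, z up, the work surface at z = 0. Lengths are in mm, angles in rad, forces in N, time in s.
With the tool pointing down it reaches from about 400 to 875 mm from the base axis. Payload 4.4 kg.
Tool frame: the origin (TCP) lies at the very end of the fingers, on their centre line; the grasp point (between the pads) lies 19 mm behind it; y points along the fingers, z is the direction in which the jaws open and shut, and the axes are right-handed (so a half turn about y gives the same grasp; the last joint's range is limited). The gripper opens to 85 mm and grips with 20 to 120 N. Pads are 22 mm wide; open, the fingers measure 114 mm over their backs; the gripper's body (76 mm by 85 mm) begins 54 mm behind the grasp point. The pads swing forward as they close: fully open they stand 13 mm farther back than shut.
Start: joints at [1.08, 0.628, 0.038, 1.517, -0.027, 0.996, -0.02], TCP at [267.918, -592.231, 231.313] pointing down, gripper open.
Joint ranges: [-3.06, 3.06], [-0.37, 2.12], [-1.25, 1.32], [0.18, 2.47], [-1.1, 4.24], [0.23, 1.98], [-2.94, 2.94]. Speed limits (rad/s): [2.57, 2.57, 3.14, 3.14, 3.14, 3.14, 3.14].

### API

Orientations are given as [roll, pitch, yaw] about the fixed x, y, z axes, in that order (R = Rz(yaw) Ry(pitch) Rx(roll)).
In Python, from cell import ctrl, imaging, finish_job gives the robot as it stands.
- The arm moves only by the shell command python3 -m inch 'ROWS'. ROWS is JSON, one flat list of numbers, 7 for each row, row after row: the opening, from 0 (shut) to 1 (fully open), then the shift along the tool's x, y, z in cm, then the turn, a rotation vector about the tool's x, y, z in degrees. A call has 1 to 12 rows; each row is the pose to reach, as a shift and turn from the pose commanded when the call began, along the tool's axes at that moment; what a row does not reach only later rows make up. A row lasts 1/10 s, in which the tool goes at most 50 mm and 8.59 degrees, less where a joint would pass 70% of its speed; a pose out of reach is approached as far as the arm can. A call with a gripper value outside its range is refused whole. The fingers move at their own pace and stop on an object; the grip force is fixed at half the most. Time passes only in rows, so rows that repeat a pose let the fingers close. It gives the time, the measured TCP pose, the force and the opening at its end, in the units of the state.
- ctrl.read_state(): the state, without advancing time (a new reading comes with each control period).
- imaging.get_image(name): name is "scene" or "top"; returns a dict with "img" (480x640x3 uint8, red, green, blue), "fx", "fy", "cx", "cy" (pixels), "dist" ([k1, k2, p1, p2, k3] as OpenCV has them; the pictures are not rectified), "R" (3x3) and "t" (3): a world point X has camera coordinates R X + t. Camera axes: x right, y down, z forward; pixel columns grow to the right and rows downward; lengths in mm; the calibration is good to about 2 mm. A picture is of the moment at which its call begins. There is no depth.
- finish_job(): hands the job in, once; it reports no verdict.
The state is a dict: "clock": time; "qpos": joint angles; "qd": joint speeds; "tau": joint torques, N m; "eef_pos": TCP position; "tool_rot": TCP orientation; "force": force on the tool from outside, world axes, zero at the start; "torque": the same for the moment, N m; "width": finger opening in mm.
Only numpy, scipy, OpenCV 4.12 (cv2) and the standard library are available. Lean on these libraries where they do the work, as an engineer would, in place of code of your own. Each camera call takes 0.05 s, during which the arm holds its last target.

### The job

Set up the sharpening station: lay every whetstone that is on the table into the bed with the tile of its own colour (dark grey left, red-brown middle, cream right) and press it down until it sits flat on the bed's floor. Only then fold the clamp bar down over the stones and start both captive red screws: push each in and turn it clockwise till it stops, so that it holds the bar by itself. Do not knock over the bottles or the mug.

Things in the scene. Friction and masses are not known exactly. Their poses are not given: they have to be found in the camera images.
- station: Sharpening station, grey base with raised blue rims, 205 (x) x 250 (y) mm, fixed. Origin at table height, 95 mm behind its front face; x from front (robot side) to hinge side, y to its left, z up. Three beds 145 x 48 mm 74 mm apart, long side along x: floors 12 mm, rims 19 mm above the table, long edges bevelled 2.5 mm. Brass bosses between the beds, 22 mm across, 31 high, at x 53, y +-37.
- stone_coarse: The coarse whetstone, dark grey, a plain block 140 x 46 x 20 mm (x, y, z), 0.21 to 0.35 kg. Origin at the centre of its underside, x along its length. May be absent. At the start it lies flat on the table. Either end may point forward in the bed.
- stone_medium: The medium whetstone, red-brown, a plain block 140 x 46 x 20 mm (x, y, z), 0.21 to 0.35 kg. Origin at the centre of its underside, x along its length. May be absent. At the start it lies flat on the table. Either end may point forward in the bed.
- stone_fine: The fine whetstone, pale cream, a plain block 140 x 46 x 20 mm (x, y, z), 0.21 to 0.35 kg. Origin at the centre of its underside, x along its length. May be absent. At the start it lies flat on the table. Either end may point forward in the bed.
- bed_coarse (a point): Centre of the floor of the left (+y of the station) bed (front tile dark grey), 12 mm above the table: the middle of the coarse stone's underside goes here, length along the station's x. A black rubber strip with a sloped top on the bed's left (+y) wall, sprung with 3 to 5 N, stands 3 mm into the bed: the stone needs pressing down with 10 to 15 N and then sits about 1 mm right of the centre.
- bed_medium (a point): Centre of the floor of the middle bed (front tile red-brown), 12 mm above the table: the middle of the medium stone's underside goes here, length along the station's x. A black rubber strip with a sloped top on the bed's left (+y) wall, sprung with 3 to 5 N, stands 3 mm into the bed: the stone needs pressing down with 10 to 15 N and then sits about 1 mm right of the centre.
- bed_fine (a point): Centre of the floor of the right (-y of the station) bed (front tile pale cream), 12 mm above the table: the middle of the fine stone's underside goes here, length along the station's x. A black rubber strip with a sloped top on the bed's left (+y) wall, sprung with 3 to 5 N, stands 3 mm into the bed: the stone needs pressing down with 10 to 15 N and then sits about 1 mm right of the centre.
- clamp_bar (a joint): Angle of the clamp bar, an aluminium flap 75 mm (hinge to free edge) x 222 mm, 8 mm thick, dark free edge 12 mm thick. 0 = closed, level over the far ends of the beds (underside 33 mm, top 41 mm, edge top 45 mm above the table); grows to 1.85 rad as the edge lifts and swings away from the robot; starts open at 1.5 to 1.8. Stiff: stays where left, 3 to 5 N at the edge moves it.
- bar_hinge (a point): Middle of the bar's hinge line (along the station's y), 33 mm above the table, 98 mm beyond the station's origin in x. It does not move.
- bar_edge (a point): Middle of the bar's free edge, 75 mm from the hinge line and 4 mm above the bar's underside; moves with the bar.
- left_grip (a point): Middle of the left (+y) screw's red wing, on its axis: wing 42 mm long, 14 wide, 22 high (11 mm above and below this point), on a red disc 36 mm across, 6 mm thick. The screw sits in the bar 45 mm from the hinge line, 37 mm to the left of the middle, over a brass boss, and moves with the bar. Bar closed and screw out: 70.5 mm above the table. At turn 0 the wing lies along the station's x.
- left_push (a joint): How far the left screw is pushed in (m): 0 = out, held by a spring of 3 N at 0 rising to 8.5 N; at most 0.011. With the bar closed it must be pushed in 7 mm or more (10 mm is sure) before it turns past about 0.25 rad; from there its thread holds it, 5 to 6 mm in.
- left_screw (a joint): Turn of the left screw (rad), clockwise seen from above positive, stop at 2.8; 0 to 0.1 at the start. Pushed in and turned beyond about 1 rad it stays in and where it is when let go, so it can be turned in several grasps. Light to turn (under 0.2 N m).
- right_grip (a point): Middle of the right (-y) screw's red wing, on its axis: wing 42 mm long, 14 wide, 22 high (11 mm above and below this point), on a red disc 36 mm across, 6 mm thick. The screw sits in the bar 45 mm from the hinge line, 37 mm to the right of the middle, over a brass boss, and moves with the bar. Bar closed and screw out: 70.5 mm above the table. At turn 0 the wing lies along the station's x.
- right_push (a joint): How far the right screw is pushed in (m): 0 = out, held by a spring of 3 N at 0 rising to 8.5 N; at most 0.011. With the bar closed it must be pushed in 7 mm or more (10 mm is sure) before it turns past about 0.25 rad; from there its thread holds it, 5 to 6 mm in.
- right_screw (a joint): Turn of the right screw (rad), clockwise seen from above positive, stop at 2.8; 0 to 0.1 at the start. Pushed in and turned beyond about 1 rad it stays in and where it is when let go, so it can be turned in several grasps. Light to turn (under 0.2 N m).
- water_bottle: Clear water bottle with blue cap standing to the right of the station, 64 mm across, 200 mm high; origin at the centre of its underside. Must stay standing.
- amber_bottle: Small amber bottle standing behind the station, 46 mm across, 120 mm high; origin at the centre of its underside. Must stay standing.
- mug: White mug behind the station, 74 mm across, 90 mm high, origin at the centre of its underside. Must stay standing.
There are look-alikes about, which are no part of the job. There is more than one size of the stone_medium; the one meant has the size given above.

How it is judged:
By the outcome, as a careful person would: the job done as asked, in the order asked, and still so for the second after the job is handed in, with the robot touching nothing.
Of stone_coarse, stone_medium, stone_fine only 2 to 3 are there at a start; the rules pass over those that are not, and their reading is None.
At some moment in a run one of stone_coarse, stone_medium, stone_fine may be knocked a few centimetres aside while the robot is not near it.
Once in a run the grip may slacken for a moment while it holds something.
It also fails if it takes over 208 s, if anything falls off the work surface, if the arm or the gripper's body presses on something with over 40 N, if the wrist force passes 120 N, or if a joint passes its speed limit or range.

## Working session

There is one attempt and no reset: what is moved stays moved. The work goes in short steps, Python scripts to look and compute and a shell command to move; the robot and the scene stay as the last step left them, time stands still between calls to the robot, and variables do not carry over. Pictures are saved under pics/ and viewed, and the job is handed in when it is done.

```bash
ls; mkdir -p pics; cat > h.py <<'E'
import numpy as np, cv2
from cell import ctrl, imaging
def grab(n,fn):
    d=imaging.get_image(n); cv2.imwrite('pics/'+fn,cv2.cvtColor(d['img'],cv2.COLOR_RGB2BGR)); np.savez('pics/'+fn[:-4]+'.npz',**{k:np.array(v) for k,v in d.items()}); return d
def ray(d,uv,z):
    K=np.array([[d['fx'],0,d['cx']],[0,d['fy'],d['cy']],[0,0,1]],float)
    p=cv2.undistortPoints(np.array(uv,float).reshape(-1,1,2),K,np.array(d['dist'],float)).reshape(-1,2)
    R=np.array(d['R'],float);t=np.array(d['t'],float).reshape(3)
    c=-R.T@t; v=np.c_[p,np.ones(len(p))]@R
    return c+v*((z-c[2])/v[:,2])[:,None]
def proj(d,X):
    K=np.array([[d['fx'],0,d['cx']],[0,d['fy'],d['cy']],[0,0,1]],float)
    R=np.array(d['R'],float);t=np.array(d['t'],float).reshape(3)
    return cv2.projectPoints(np.array(X,float).reshape(-1,1,3),cv2.Rodrigues(R)[0],t,K,np.array(d['dist'],float))[0].reshape(-1,2)
E
python3 - <<'E'
from h import *
a=grab('scene','s0.png');b=grab('top','t0.png')
for d in(a,b): print(d['fx'],d['cx'],d['dist'],-np.array(d['R']).T@np.array(d['t']))
s=ctrl.read_state();print(s)
E
```

```text
pics
595.362348371624 320.11397998164654 [-0.19454946  0.          0.          0.          0.        ] [1390.22257217 -310.45492334  836.56688399]
529.7852603665286 317.93249975237416 [-0.00028656  0.          0.          0.          0.        ] [ 398.37010763  -36.4137503  1202.43269342]
{'clock': 0.1, 'qpos': array([ 1.08015725,  0.62925716,  0.0384301 ,  1.51825464, -0.02699803,
        0.99630482, -0.02001693]), 'qd': array([ 1.10870609e-03, -4.17170952e-04, -1.32433166e-03, -2.66769918e-03,
       -8.91156683e-04,  3.06982483e-03, -3.40176340e-05]), 'tau': array([ 2.61150766e-03, -5.64525640e+01,  1.23004429e+00, -1.93971330e+01,
        1.12019404e-02,  5.38170090e-03,  2.68527195e-06]), 'eef_pos': array([ 267.71978483, -591.69642342,  230.48276615]), 'tool_rot': array([-1.57250284e+00, -1.02212536e-05, -2.71675727e+00]), 'force': array([-0.69053851, -0.15257641, -0.46259241]), 'torque': array([0.00363528, 0.01980136, 0.01582716]), 'width': 85.31831802839551}
```

View pics/s0.png

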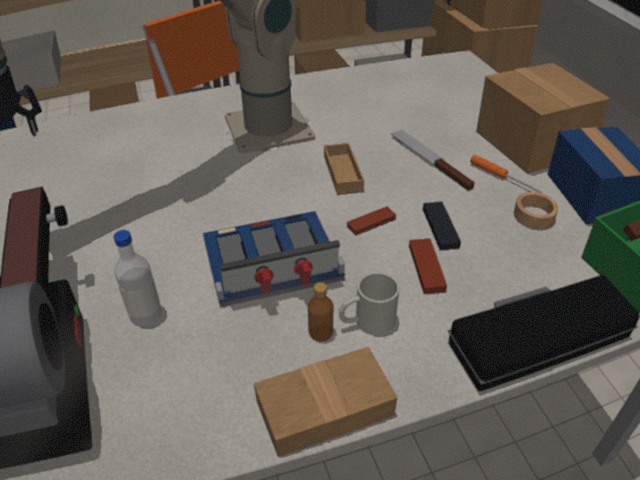

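View pics/t0.png

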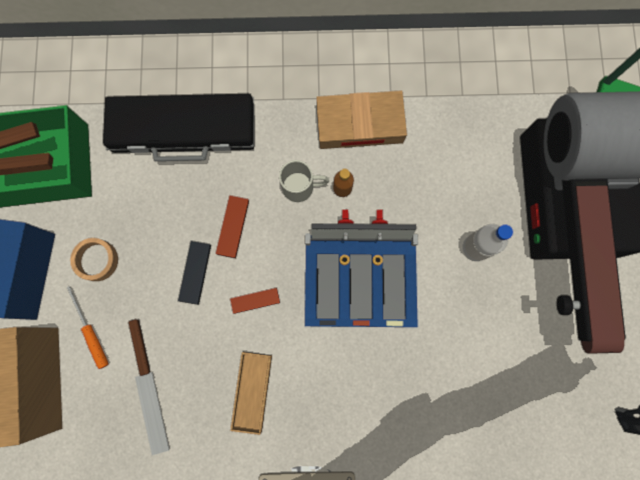

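```bash
python3 - <<'E'
import cv2,numpy as np
a=cv2.imread('pics/t0.png')
cv2.imwrite('pics/c1.png',np.vstack([cv2.resize(a[180:450,150:420],None,fx=2.1,fy=2.1,interpolation=cv2.INTER_CUBIC)]))
b=cv2.imread('pics/s0.png')
cv2.imwrite('pics/c2.png',cv2.resize(b[130:330,190:470],None,fx=2.8,fy=2.8,interpolation=cv2.INTER_CUBIC))
E
```

```text
(no output)
```

View pics/c1.png

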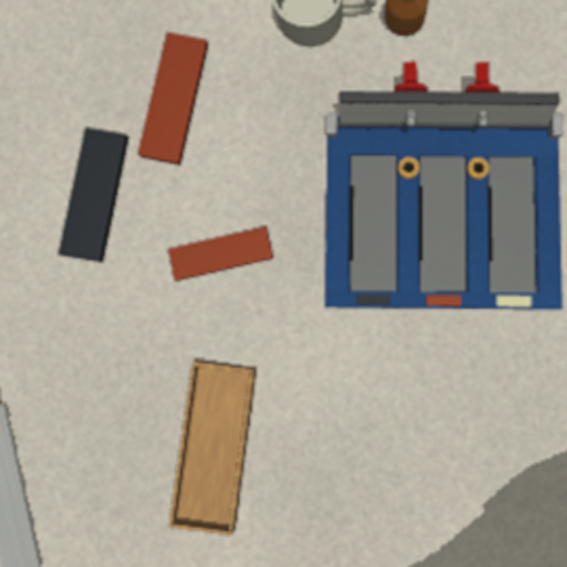

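View pics/c2.png

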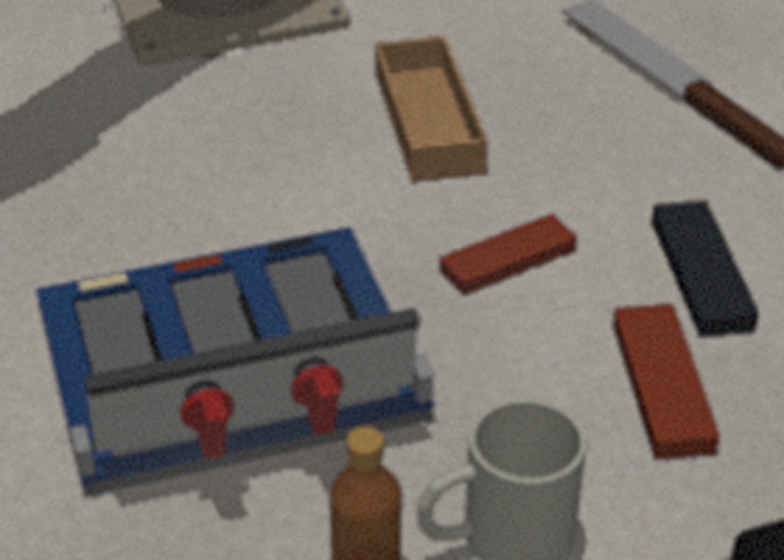

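```bash
cat >> h.py <<'E'
def stones(d):
    im=d['img'].astype(np.uint8); hsv=cv2.cvtColor(im,cv2.COLOR_RGB2HSV)
    out={}
    m1=cv2.inRange(hsv,(0,120,80),(14,255,200))
    m2=cv2.inRange(hsv,(0,0,0),(180,255,70))
    roi=np.zeros(m1.shape,np.uint8); roi[150:400,100:440]=255
    for n,m in(('red',m1),('dark',m2)):
        cs,_=cv2.findContours(m&roi,cv2.RETR_EXTERNAL,cv2.CHAIN_APPROX_NONE)
        for c in cs:
            if cv2.contourArea(c)<150: continue
            P=ray(d,c.reshape(-1,2),20.)[:,:2].astype(np.float32)
            (cx,cy),(w,h),ang=cv2.minAreaRect(P)
            if w<h: ang+=90; w,h=h,w
            print(n,np.round([cx,cy,w,h],1),'long-axis deg',round((ang+90)%180-90,2),cv2.contourArea(c))
E
python3 - <<'E'
from h import *
d=dict(np.load('pics/t0.npz'));stones(d)
hsv=cv2.cvtColor(d['img'],cv2.COLOR_RGB2HSV)
m=cv2.inRange(hsv,(100,120,60),(125,255,255));m[:,:290]=0;m[:,440:]=0;m[:200]=0
c=max(cv2.findContours(m,cv2.RETR_EXTERNAL,cv2.CHAIN_APPROX_NONE)[0],key=cv2.contourArea)
P=ray(d,c.reshape(-1,2),19.)[:,:2].astype(np.float32)
r=cv2.minAreaRect(P);print('station',r,cv2.boxPoints(r))
# brass
m=cv2.inRange(hsv,(12,100,100),(28,255,255));m[:,290]=0;m[:240]=0;m[280:]=0
for c in cv2.findContours(m,cv2.RETR_EXTERNAL,cv2.CHAIN_APPROX_NONE)[0]:
    if cv2.contourArea(c)>20: e,_=cv2.minEnclosingCircle(c);print('brass',e,ray(d,[e],31.)[0])
# bed floors grey
m=cv2.inRange(hsv,(0,0,80),(180,40,150));m[:,:312]=0;m[:,410:]=0;m[:245]=0;m[322:]=0
for c in cv2.findContours(m,cv2.RETR_EXTERNAL,cv2.CHAIN_APPROX_NONE)[0]:
    if cv2.contourArea(c)>500:
        r=cv2.minAreaRect(ray(d,c.reshape(-1,2),12.)[:,:2].astype(np.float32));print('bed',np.round(np.r_[r[0],r[1],r[2]],2))
# tiles
for nm,lo,hi in(('red',(0,120,80),(14,255,200)),('cream',(20,40,150),(40,255,255))):
    m=cv2.inRange(hsv,lo,hi);m[:318]=0;m[328:]=0;m[:,:300]=0;m[:,420:]=0
    M=cv2.moments(m);e=(M['m10']/M['m00'],M['m01']/M['m00']);print(nm,e,ray(d,[e],19.)[0])
E
```

```text
red [375.3 364.9 119.4  16.9] long-axis deg 14.4 357.0
red [471.2 108.1 105.2  33.6] long-axis deg -77.97 654.5
red [640.5 159.1 138.   45.1] long-axis deg -12.95 1104.0
red [739.5 -96.7  42.8  36.6] long-axis deg 79.54 160.5
dark [537.5 242.9 136.1  46.5] long-axis deg -11.07 1170.0
station ((505.45501708984375, -128.69467163085938), (246.65570068359375, 190.4016876220703), 88.10201263427734) [[ 406.22177   -248.8018   ]
 [ 596.519     -255.10793  ]
 [ 604.68823     -8.58754  ]
 [ 414.39105     -2.2814178]]
brass (377.2704772949219, 259.5655822753906) [ 554.6797499  -166.97091151   31.        ]
brass (344.2454528808594, 259.4272766113281) [556.71996497 -93.39052422  31.        ]
brass (92.0, 258.5) [572.05404821 470.23203953  31.        ]
bed [ 496.03 -203.1    47.27  142.51   87.54]
bed [ 497.92 -125.39   54.28  142.32   87.75]
bed [500.63 -56.13  49.84 143.97  88.68]
red (360.8, 322.6) [ 416.76415745 -126.16014218   19.        ]
cream (394.35714285714283, 322.85714285714283) [ 414.50201841 -200.1980622    19.        ]
```

```bash
cat >> h.py <<'E'
from scipy.spatial.transform import Rotation as Ro
def plan(x,y,z,yaw):
    s=ctrl.read_state(); R=Ro.from_euler('xyz',s['tool_rot']).as_matrix()
    d=R.T@(np.array([x,y,z])-s['eef_pos'])/10
    T=Ro.from_euler('xyz',[-90,0,yaw],degrees=True).as_matrix()
    rv=Ro.from_matrix(R.T@T).as_rotvec(degrees=True)
    print('t',round(s['clock'],2),'at',np.round(s['eef_pos'],1),np.round(np.degrees(s['tool_rot']),1),'F',np.round(s['force'],1),'w',round(s['width'],1),'q7',round(s['qpos'][6],2))
    print('shift cm',np.round(d,3),'rot',np.round(rv,2))
TH=np.radians(-1.7); O=np.array([502.7,-128.7])
def st(x,y): return O+np.array([x*np.cos(TH)-y*np.sin(TH),x*np.sin(TH)+y*np.cos(TH)])
E
python3 -c "
from h import *
plan(537.5,242.9,230,-11.07)
d=dict(np.load('pics/t0.npz'))
print(ray(d,[(344,187)],0),ray(d,[(297,182)],45),ray(d,[(487,243)],0))"
```

```text
t 0.1 at [ 267.7 -591.7  230.5] [ -90.1   -0.  -155.7] F [-0.7 -0.2 -0.5] w 85.3 q7 -0.02
shift cm [-58.979   0.158 -64.921] rot [ 4.0000e-02 -1.4459e+02 -1.2000e-01]
[[731.97702619 -99.63189751   0.        ]] [[733.70805221   8.49506193  45.        ]] [[ 591.27202151 -423.99278263    0.        ]]
```

```bash
python3 -m inch '[1,-59,0,-65,0,-144.6,0, 1,-59,0,-65,0,-144.6,0, 1,-59,0,-65,0,-144.6,0, 1,-59,0,-65,0,-144.6,0, 1,-59,0,-65,0,-144.6,0, 1,-59,0,-65,0,-144.6,0, 1,-59,0,-65,0,-144.6,0, 1,-59,0,-65,0,-144.6,0, 1,-59,0,-65,0,-144.6,0, 1,-59,0,-65,0,-144.6,0, 1,-59,0,-65,0,-144.6,0, 1,-59,0,-65,0,-144.6,0]'; python3 -c "
from h import *
plan(537.5,242.9,230,-11.07)"
```

```text
clock: 1.3
eef_pos: [452.4, -19.5, 231.4]
tool_rot: [-1.571, -0.0, -0.911]
force: [1.6, -0.1, -0.7]
width: 85.4
t 1.3 at [452.4 -19.5 231.4] [-90.   -0.  -52.2] F [ 1.6 -0.1 -0.7] w 85.4 q7 0.34
shift cm [-15.519   0.128  22.806] rot [ 1.000e-02 -4.113e+01  2.000e-02]
```

```bash
python3 -m inch '[1,-15.5,4,22.8,0,-41.1,0, 1,-15.5,4,22.8,0,-41.1,0, 1,-15.5,4,22.8,0,-41.1,0, 1,-15.5,4,22.8,0,-41.1,0, 1,-15.5,4,22.8,0,-41.1,0, 1,-15.5,4,22.8,0,-41.1,0, 1,-15.5,4,22.8,0,-41.1,0, 1,-15.5,4,22.8,0,-41.1,0, 1,-15.5,4,22.8,0,-41.1,0, 1,-15.5,4,22.8,0,-41.1,0]'; python3 -c "
from h import *
d=grab('top','t1.png');grab('scene','s1.png');stones(d)
plan(537.5,242.9,60,-11.07)"
```

```text
clock: 2.3
eef_pos: [539.0, 238.6, 191.4]
tool_rot: [-1.572, -0.0, -0.202]
force: [-0.2, -0.8, 1.3]
width: 85.5
red [375.3 364.6 119.4  17.3] long-axis deg 14.39 371.5
red [474.6  91.6  71.5  33.6] long-axis deg -77.8 419.5
red [640.4 159.1 138.   45.2] long-axis deg -12.95 1105.0
red [738.7 -96.5  42.8  38.3] long-axis deg 79.54 174.5
dark [571.3 235.2  89.8  74.5] long-axis deg -89.9 376.0
t 2.4 at [539.1 239.1 191.6] [-90.   -0.  -11.5] F [ 0.4  0.1 -0.7] w 85.2 q7 0.45
shift cm [-0.246 13.163  0.346] rot [ 0.03 -0.46  0.04]
```

View pics/t1.png

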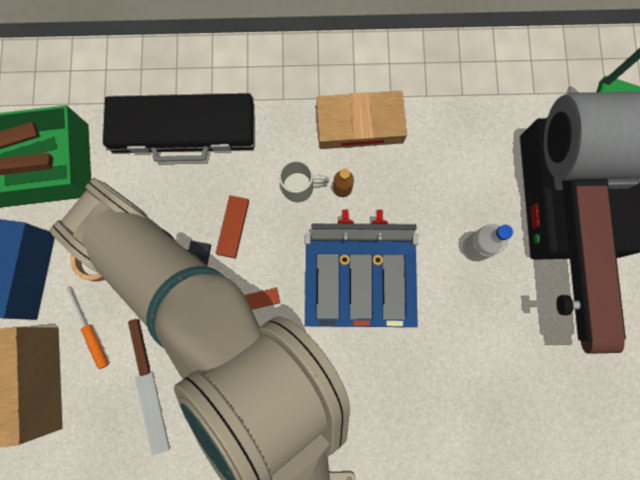

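```bash
python3 -m inch '[1,-0.25,10,0.35,0,-0.5,0, 1,-0.25,13.2,0.35,0,-0.5,0, 1,-0.25,16,0.35,0,-0.5,0, 1,-0.25,18.75,0.35,0,-0.5,0, 1,-0.25,18.75,0.35,0,-0.5,0]'; python3 -c "
from h import *
plan(537.5,242.9,4,-11.07);grab('scene','s2.png')"
```

```text
clock: 2.9
eef_pos: [533.8, 241.5, -0.6]
tool_rot: [-1.577, 0.007, -0.191]
force: [-1.1, -0.6, 0.5]
width: 85.4
t 2.9 at [533.8 241.5  -0.6] [-90.4   0.4 -10.9] F [-1.1 -0.6  0.5] w 85.4 q7 0.27
shift cm [ 0.331 -0.465  0.199] rot [ 0.38  0.12 -0.39]
```

View pics/s2.png

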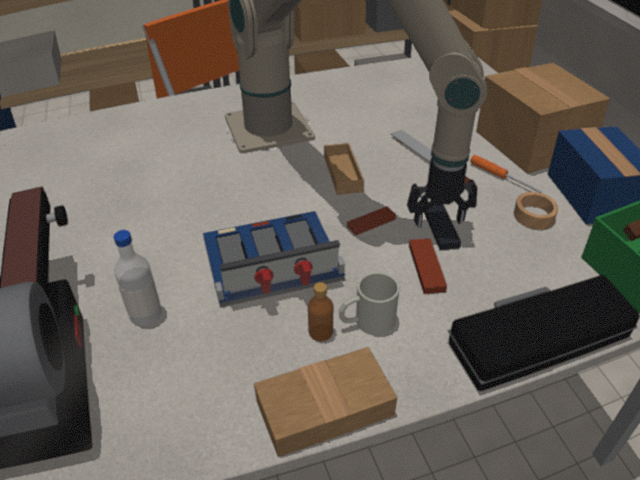

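```bash
python3 -m inch '[1,0,0,0,0,0,0,1,0,0,0,0,0,0]'; python3 -c "
from h import *
plan(537.5,242.9,5,-11.07)"
```

```text
clock: 3.15
eef_pos: [539.0, 245.3, 6.5]
tool_rot: [-1.568, -0.004, -0.191]
force: [0.5, 0.3, 0.4]
width: 85.6
t 3.15 at [539.  245.3   6.5] [-89.8  -0.2 -11. ] F [0.5 0.3 0.4] w 85.6 q7 0.27
shift cm [-0.099  0.147 -0.263] rot [-0.17  0.11  0.2 ]
```

Now close, settle, lift a little.

```bash
python3 -m inch '[1,-0.1,0,-0.15,0,0,0,1,-0.1,0,-0.15,0,0,0,0.3,-0.1,0,-0.15,0,0,0,0.3,-0.1,0,-0.15,0,0,0,0.3,-0.1,0,-0.15,0,0,0,0.3,-0.1,0,-0.15,0,0,0,0.3,-0.1,0,-0.15,0,0,0,0.3,-0.1,0,-0.15,0,0,0]'; python3 -c "
from h import *
plan(537.5,242.9,5,-11.07)"
```

```text
clock: 3.95
eef_pos: [536.4, 244.3, 4.6]
tool_rot: [-1.569, -0.001, -0.19]
force: [-0.3, 0.8, 5.8]
width: 44.4
t 3.95 at [536.4 244.3   4.6] [-89.9  -0.1 -10.9] F [-0.3  0.8  5.8] w 44.4 q7 0.27
shift cm [ 0.13  -0.037 -0.113] rot [-0.11  0.16  0.06]
```

```bash
python3 -m inch '[0,0,0,0,0,0,0,0,0,-5,0,0,0,0,0,0,-10,0,0,0,0,0,0,-14,0,0,0,0,0,0,-14,0,0,0,0,0,0,-14,0,0,0,0]'; python3 -c "
from h import *
print(st(-4.5,74));x,y=st(-4.5,74)
plan(x,y,145,-1.7);grab('scene','s3.png')"
```

```text
clock: 4.55
eef_pos: [535.9, 242.5, 143.9]
tool_rot: [-1.571, -0.001, -0.191]
force: [-0.5, -1.7, -3.2]
width: 44.3
[500.39728269 -54.59907225]
t 4.55 at [535.9 242.5 143.9] [-90.  -0. -11.] F [-0.5 -1.7 -3.2] w 44.3 q7 0.41
shift cm [  2.162  -0.097 -29.845] rot [ 0.03 -9.25  0.03]
```

View pics/s3.png

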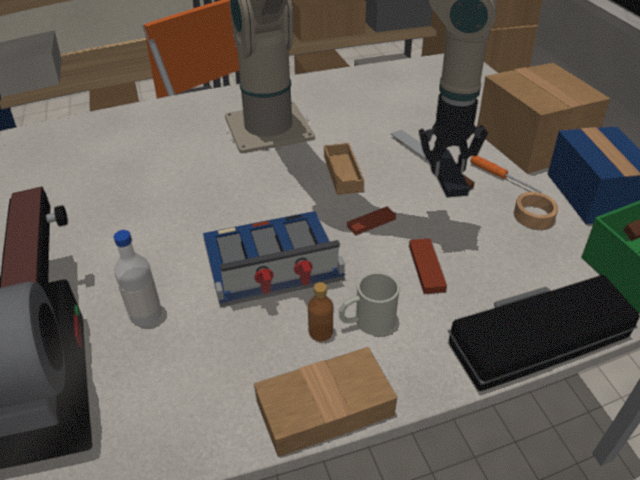

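```bash
python3 -m inch '[0,2.15,0,-5,0,-9.3,0,0,2.15,0,-10,0,-9.3,0,0,2.15,0,-15,0,-9.3,0,0,2.15,0,-20,0,-9.3,0,0,2.15,0,-25,0,-9.3,0,0,2.15,2,-29.8,0,-9.3,0,0,2.15,5,-29.8,0,-9.3,0,0,2.15,6.5,-29.8,0,-9.3,0,0,2.15,6.5,-29.8,0,-9.3,0,0,2.15,6.5,-29.8,0,-9.3,0]'; python3 -c "
from h import *
x,y=st(-4.5,74)
plan(x,y,45,-1.7);grab('scene','s4.png');grab('top','t4.png')"
```

```text
clock: 5.6
eef_pos: [499.6, -52.9, 77.8]
tool_rot: [-1.57, 0.003, -0.027]
force: [0.3, 0.7, -3.1]
width: 44.4
t 5.6 at [499.6 -52.9  77.8] [-90.    0.2  -1.6] F [ 0.3  0.7 -3.1] w 44.4 q7 0.87
shift cm [ 0.094  3.282 -0.173] rot [-0.05  0.13 -0.16]
```

View pics/s4.png

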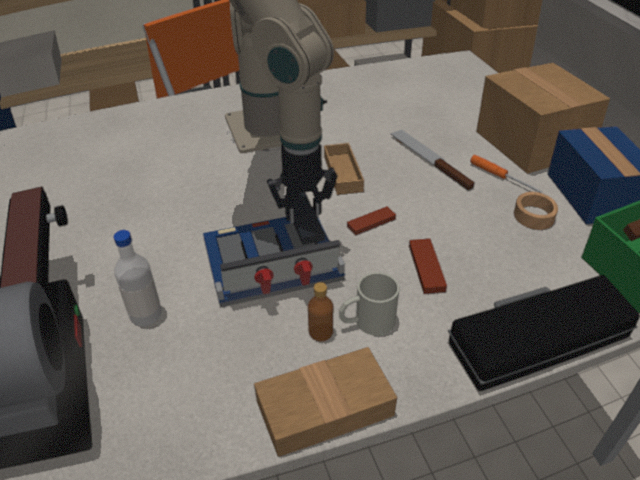

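View pics/t4.png

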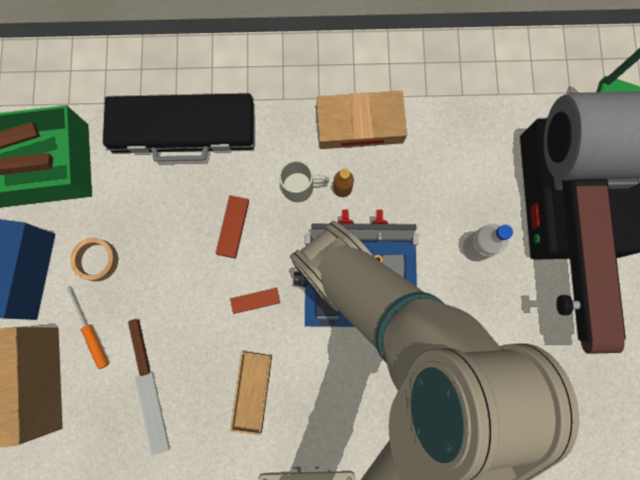

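```bash
python3 -m inch '[0,0.05,2,-0.05,0,0,0,0,0.05,4,-0.05,0,0,0,0,0.05,4,-0.05,0,0,0,0,0.05,4,-0.05,0,0,0,0,0.05,4,-0.05,0,0,0]'; python3 -c "
from h import *
x,y=st(-5.5,73.5)
plan(x,y,30,-1.7);grab('scene','s5.png')
a=cv2.imread('pics/s5.png');cv2.imwrite('pics/s5c.png',cv2.resize(a[150:310,190:370],None,fx=4,fy=3.75,interpolation=cv2.INTER_CUBIC))"
```

```text
clock: 6.2
eef_pos: [501.9, -53.7, 40.0]
tool_rot: [-1.571, -0.002, -0.028]
force: [-0.9, -0.5, -1.6]
width: 44.2
t 6.2 at [501.9 -53.7  40. ] [-90.   -0.1  -1.6] F [-0.9 -0.5 -1.6] w 44.2 q7 0.8
shift cm [-0.252  0.996 -0.145] rot [-0.01  0.1   0.12]
```

View pics/s5c.png

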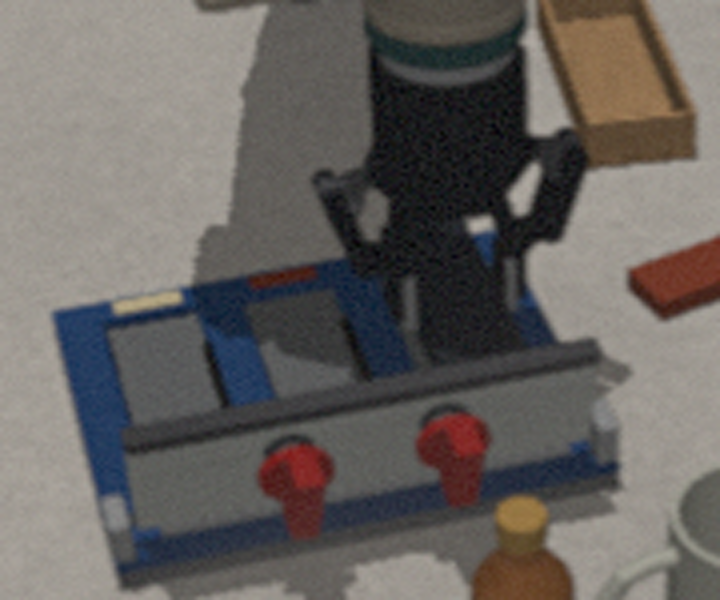

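```bash
python3 -m inch '[0,-0.2,0.3,-0.1,0,0,0,0,-0.2,0.7,-0.1,0,0,0,0,-0.2,1.1,-0.1,0,0,0,0,-0.2,1.4,-0.1,0,0,0,0,-0.2,1.6,-0.1,0,0,0,0,-0.2,1.6,-0.1,0,0,0,0,-0.2,1.6,-0.1,0,0,0]'; python3 -c "
from h import *
x,y=st(-5.5,73.5)
plan(x,y,17,-1.7)"
```

```text
clock: 6.95
eef_pos: [499.0, -54.9, 22.8]
tool_rot: [-1.571, 0.0, -0.028]
force: [0.8, -0.4, -3.0]
width: 44.1
t 6.95 at [499.  -54.9  22.8] [-90.    0.   -1.6] F [ 0.8 -0.4 -3. ] w 44.1 q7 0.77
shift cm [ 0.043  0.575 -0.017] rot [-0.    0.08 -0.01]
```

```bash
python3 -m inch '[0,0,0.2,0,0,0,0,0,0,0.3,0,0,0,0,0,0,0.4,0,0,0,0,0,0,0.4,0,0,0,0,0,0,0.4,0,0,0,0]'; python3 -c "
from h import *
x,y=st(-5.5,73.5)
plan(x,y,17,-1.7)"
```

```text
clock: 7.45
eef_pos: [499.2, -55.4, 19.1]
tool_rot: [-1.571, -0.001, -0.029]
force: [-0.3, -0.9, 2.9]
width: 44.4
t 7.45 at [499.2 -55.4  19.1] [-90.   -0.   -1.7] F [-0.3 -0.9  2.9] w 44.4 q7 0.77
shift cm [0.015 0.209 0.03 ] rot [0.03 0.04 0.03]
```

```bash
python3 -m inch '[0,0,0.1,0,0,0,0,0,0,0.2,0,0,0,0,0,0,0.3,0,0,0,0,0,0,0.4,0,0,0,0,0,0,0.4,0,0,0,0]'; python3 -c "
from h import *
x,y=st(-5.5,73.5)
plan(x,y,17,-1.7)"
```

```text
clock: 7.95
eef_pos: [499.3, -55.3, 17.0]
tool_rot: [-1.573, -0.002, -0.029]
force: [-4.4, -3.1, 27.3]
width: 44.2
t 7.95 at [499.3 -55.3  17. ] [-90.1  -0.1  -1.6] F [-4.4 -3.1 27.3] w 44.2 q7 0.76
shift cm [ 0.01  -0.003  0.021] rot [0.11 0.06 0.1 ]
```

```bash
python3 -m inch '[0.7,0,0,0,0,0,0,0.7,0,-0.2,0,0,0,0,0.7,0,-0.2,0,0,0,0,0.7,0,-0.2,0,0,0,0,0.7,0,-5,0,0,0,0,0.7,0,-10,0,0,0,0,0.7,0,-13,0,0,0,0,0.7,0,-13,0,0,0,0]'; python3 -c "
from h import *
plan(640.4,159.1,150,-12.95);grab('scene','s6.png');stones(grab('top','t6.png'))
a=cv2.imread('pics/s6.png');cv2.imwrite('pics/s6c.png',cv2.resize(a[150:310,190:370],None,fx=4,fy=3.75,interpolation=cv2.INTER_CUBIC))"
```

```text
clock: 8.75
eef_pos: [501.7, -54.5, 148.4]
tool_rot: [-1.57, -0.007, -0.029]
force: [-0.1, -0.4, -0.7]
width: 60.1
t 8.75 at [501.7 -54.5 148.4] [-90.   -0.4  -1.6] F [-0.1 -0.4 -0.7] w 60.1 q7 0.98
shift cm [13.257 -0.057 21.752] rot [-0.06 11.31  0.42]
red [375.3 364.7 119.4  17.1] long-axis deg 14.2 363.0
red [471.3 108.1 105.2  33.6] long-axis deg -78.06 655.5
red [640.4 159.1 138.   45.2] long-axis deg -12.95 1104.0
red [739.4 -96.6  42.8  37. ] long-axis deg 79.54 167.0
dark [ 350.6 -227.3  175.    45.3] long-axis deg -40.13 377.5
dark [473.2 -25.2 176.2  37.1] long-axis deg 36.42 491.0
```

View pics/s6c.png

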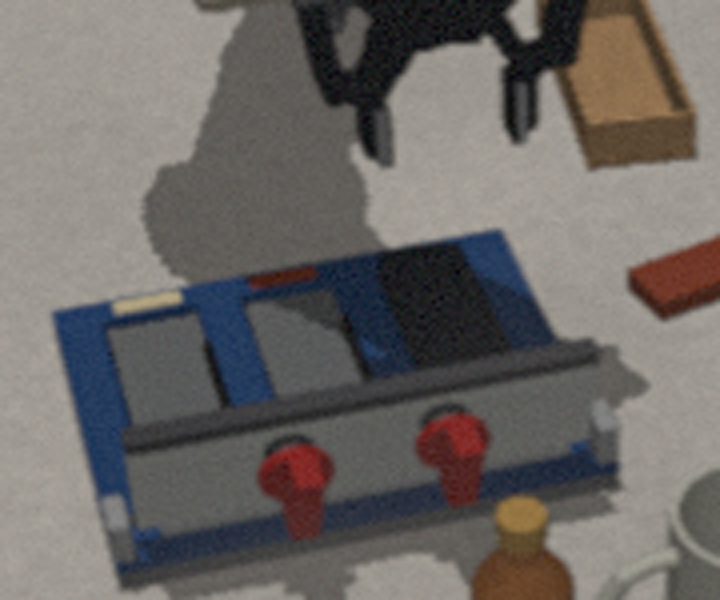

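```bash
python3 -m inch '[1,3,0,5,0,11.3,0,1,6,0,10,0,11.3,0,1,9,0,15,0,11.3,0,1,12,0,20,0,11.3,0,1,13.25,0,21.8,0,11.3,0,1,13.25,3,21.8,0,11.3,0,1,13.25,7,21.8,0,11.3,0,1,13.25,9,21.8,0,11.3,0,1,13.25,9,21.8,0,11.3,0,1,13.25,9,21.8,0,11.3,0,1,13.25,9,21.8,0,11.3,0]'; python3 -c "
from h import *
grab('scene','s7.png')
plan(640.4,159.1,4,-12.95)"
```

```text
clock: 9.95
eef_pos: [638.3, 159.6, 55.8]
tool_rot: [-1.57, -0.001, -0.226]
force: [0.6, 0.0, 0.6]
width: 85.4
t 10.0 at [638.5 159.5  56.1] [-89.9  -0.1 -12.9] F [-0.1 -0.4  0.7] w 85.8 q7 0.54
shift cm [ 0.187  5.213 -0.006] rot [-0.07  0.01  0.11]
```

View pics/s7.png

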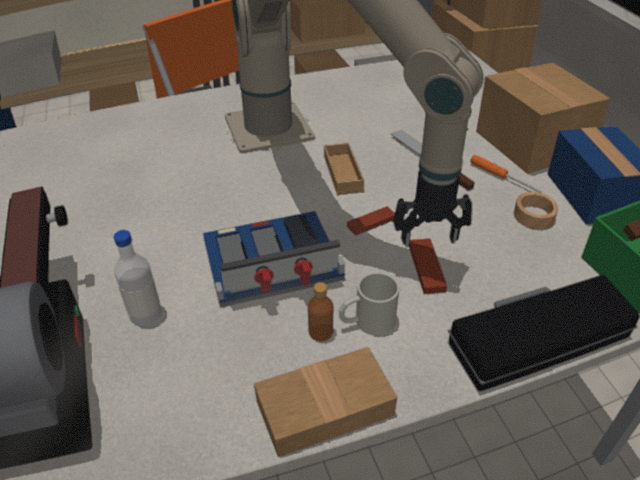

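```bash
python3 -m inch '[1,0.2,2.5,0,0,0,0,1,0.2,5.1,0,0,0,0,1,0.2,5.1,0,0,0,0,1,0.2,5.1,0,0,0,0,0,0.2,5.1,0,0,0,0,0,0.2,5.1,0,0,0,0,0,0.2,5.1,0,0,0,0,0,0.2,5.1,0,0,0,0,0,0.2,5.1,0,0,0,0,0,0.2,5.1,0,0,0,0]'; python3 -c "
from h import *
plan(640.4,159.1,4,-12.95)"
```

```text
clock: 11.0
eef_pos: [640.7, 159.6, 5.7]
tool_rot: [-1.569, -0.002, -0.226]
force: [0.4, 0.0, 7.2]
width: 44.7
t 11.0 at [640.7 159.6   5.7] [-89.9  -0.1 -12.9] F [0.4 0.  7.2] w 44.7 q7 0.51
shift cm [-0.021  0.166 -0.059] rot [-0.11  0.02  0.14]
```

```bash
python3 -m inch '[0,0,-2,0,0,0,0,0,0,-7,0,0,0,0,0,0,-12,0,0,0,0,0,0,-15,0,0,0,0,0,0,-15,0,0,0,0]'; python3 -c "
from h import *
x,y=st(-4.5,-0.5)
plan(x,y,150,-1.7)"
```

```text
clock: 11.5
eef_pos: [642.3, 160.2, 159.2]
tool_rot: [-1.566, -0.008, -0.226]
force: [1.2, 1.4, -3.0]
width: 44.6
t 11.5 at [642.3 160.2 159.2] [-89.7  -0.4 -12.9] F [ 1.2  1.4 -3. ] w 44.6 q7 0.61
shift cm [ -7.574   0.707 -31.422] rot [ -0.23 -11.24   0.48]
```

```bash
python3 -m inch '[0,-1.2,0,-5,0,-11.2,0,0,-2.4,0,-10,0,-11.2,0,0,-3.6,0,-15,0,-11.2,0,0,-4.8,0,-20,0,-11.2,0,0,-6,0,-25,0,-11.2,0,0,-7.5,0,-31.3,0,-11.2,0,0,-7.5,0,-31.3,0,-11.2,0,0,-7.5,5,-31.3,0,-11.2,0,0,-7.5,8,-31.3,0,-11.2,0,0,-7.5,10,-31.3,0,-11.2,0,0,-7.5,10,-31.3,0,-11.2,0,0,-7.5,10,-31.3,0,-11.2,0]'; python3 -c "
from h import *
x,y=st(-4.5,-0.5)
plan(x,y,36,-1.7)"
```

```text
clock: 12.7
eef_pos: [495.8, -129.2, 53.3]
tool_rot: [-1.57, 0.002, -0.03]
force: [0.2, 0.5, -3.3]
width: 44.1
t 12.7 at [ 495.8 -129.2   53.3] [-90.    0.1  -1.7] F [ 0.2  0.5 -3.3] w 44.1 q7 0.98
shift cm [0.245 1.733 0.02 ] rot [-0.04  0.   -0.1 ]
```

```bash
python3 -m inch '[0,0.15,1.5,0,0,0,0,0,0.15,2.5,0,0,0,0,0,0.15,2.9,0,0,0,0,0,0.15,2.9,0,0,0,0,0,0.15,2.9,0,0,0,0]'; python3 -c "
from h import *
x,y=st(-5,-0.5)
plan(x,y,18,-1.7);grab('scene','s8.png')
a=cv2.imread('pics/s8.png');cv2.imwrite('pics/s8c.png',cv2.resize(a[150:310,190:370],None,fx=4,fy=3.75,interpolation=cv2.INTER_CUBIC))"
```

```text
clock: 13.2
eef_pos: [498.0, -129.6, 24.9]
tool_rot: [-1.571, -0.0, -0.03]
force: [-0.6, -0.7, -3.6]
width: 44.5
t 13.2 at [ 498.  -129.6   24.9] [-90.   -0.   -1.7] F [-0.6 -0.7 -3.6] w 44.5 q7 0.93
shift cm [-0.038  0.694  0.05 ] rot [ 0.   -0.02  0.01]
```

View pics/s8c.png

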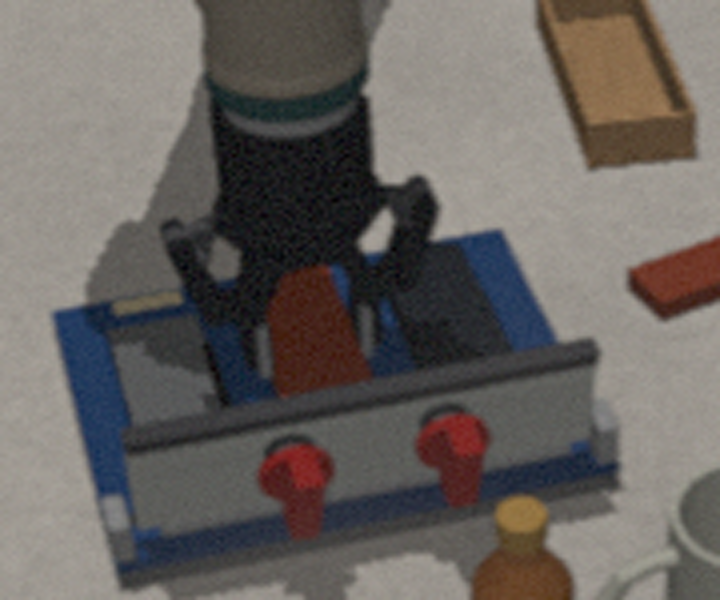

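```bash
python3 -m inch '[0,0,0.2,0,0,0,0,0,0,0.4,0,0,0,0,0,0,0.5,0,0,0,0,0,0,0.6,0,0,0,0,0,0,0.7,0,0,0,0,0,0,0.8,0,0,0,0,0,0,0.8,0,0,0,0]'; python3 -c "
from h import *
x,y=st(-5,-0.5)
plan(x,y,18,-1.7)"
```

```text
clock: 13.95
eef_pos: [498.4, -129.4, 17.6]
tool_rot: [-1.571, -0.001, -0.03]
force: [-1.2, 1.1, 9.5]
width: 44.4
t 13.95 at [ 498.4 -129.4   17.6] [-90.   -0.1  -1.7] F [-1.2  1.1  9.5] w 44.4 q7 0.92
shift cm [-0.077 -0.036  0.03 ] rot [ 0.01 -0.02  0.07]
```

Push a little more, then release and rise.

```bash
python3 -m inch '[0,0,0.15,0,0,0,0,0,0,0.25,0,0,0,0,0,0,0.25,0,0,0,0]';  python3 -m inch '[0.7,0,-0.1,0,0,0,0,0.7,0,-0.2,0,0,0,0,0.7,0,-0.2,0,0,0,0,0.7,0,-0.2,0,0,0,0,0.7,0,-5,0,0,0,0,0.7,0,-10,0,0,0,0,0.7,0,-13,0,0,0,0,0.7,0,-13,0,0,0,0]'; python3 -c "
from h import *
plan(*st(-5.5,73.5),60,-1.7);grab('scene','s9.png')
a=cv2.imread('pics/s9.png');cv2.imwrite('pics/s9c.png',cv2.resize(a[150:310,190:370],None,fx=4,fy=3.75,interpolation=cv2.INTER_CUBIC))"
```

```text
clock: 14.25
eef_pos: [498.5, -129.4, 17.5]
tool_rot: [-1.573, -0.002, -0.03]
force: [-8.4, 0.5, 36.1]
width: 44.4
clock: 15.05
eef_pos: [500.7, -129.8, 147.8]
tool_rot: [-1.572, -0.007, -0.031]
force: [0.4, -0.1, 1.0]
width: 59.9
t 15.05 at [ 500.7 -129.8  147.8] [-90.1  -0.4  -1.8] F [ 0.4 -0.1  1. ] w 59.9 q7 1.12
shift cm [-0.421  8.774  7.475] rot [ 0.06 -0.06  0.42]
```

View pics/s9c.png

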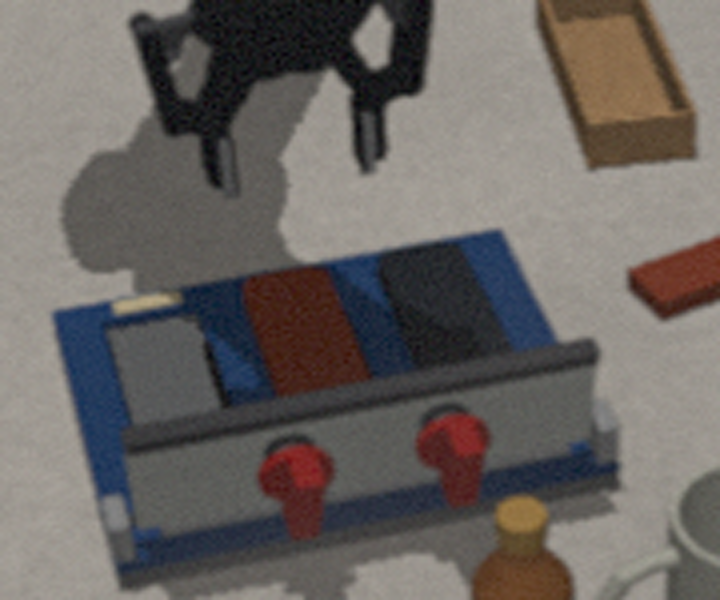

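```bash
python3 -c "
from h import *
plan(*st(-45,76),50,-1.7)"; python3 -m inch '[0,-4.4,0,7.6,0,0,0,0,-4.4,0,7.6,0,0,0,0,-4.4,5,7.6,0,0,0,0,-4.4,9.5,7.6,0,0,0,0,-4.4,9.5,7.6,0,0,0,0,-4.4,9.5,7.6,0,0,0]'; python3 -c "
from h import *
plan(*st(-45,76),32,-1.7)"
```

```text
t 15.1 at [ 499.1 -130.1  145.8] [-90.   -0.2  -1.8] F [-0.8  0.1 -0.1] w 59.9 q7 1.12
shift cm [-4.189  9.555  7.75 ] rot [ 0.05 -0.07  0.2 ]
clock: 15.7
eef_pos: [455.1, -51.8, 48.6]
tool_rot: [-1.571, 0.003, -0.029]
force: [0.3, 0.2, 0.4]
width: -0.1
t 15.7 at [455.1 -51.8  48.6] [-90.    0.2  -1.7] F [0.3 0.2 0.4] w -0.1 q7 0.74
shift cm [0.488 1.66  0.057] rot [-0.02  0.03 -0.2 ]
```

```bash
python3 -m inch '[0,0,0.8,0,0,0,0,0,0,1.3,0,0,0,0,0,0,1.6,0,0,0,0,0,0,1.8,0,0,0,0,0,0,1.9,0,0,0,0,0,0,1.9,0,0,0,0]'; python3 -c "
from h import *
plan(*st(35,76),50,-1.7)"
```

```text
clock: 16.3
eef_pos: [456.7, -52.6, 32.0]
tool_rot: [-1.572, -0.002, -0.03]
force: [-3.8, -0.7, 17.1]
width: 0.0
t 16.3 at [456.7 -52.6  32. ] [-90.1  -0.1  -1.7] F [-3.8 -0.7 17.1] w 0.0 q7 0.69
shift cm [ 8.329 -1.781  0.136] rot [ 0.09 -0.03  0.12]
```

```bash
python3 -m inch '[0,0,-1.5,0,0,0,0,0,0,-2,0,0,0,0,0,5,-2,0,0,0,0,0,8.3,-2,0.1,0,0,0,0,8.3,-1,0.1,0,0,0,0,8.3,-0.5,0.1,0,0,0,0,8.3,-0.2,0.1,0,0,0,0,8.3,0,0.1,0,0,0,0,8.3,0,0.1,0,0,0]'; python3 -c "
from h import *
plan(*st(35,1),50,-1.7)"
```

```text
clock: 17.2
eef_pos: [537.5, -54.2, 32.0]
tool_rot: [-1.573, 0.001, -0.029]
force: [-4.8, -0.6, 18.9]
width: 0.2
t 17.2 at [537.5 -54.2  32. ] [-90.2   0.1  -1.7] F [-4.8 -0.6 18.9] w 0.2 q7 0.83
shift cm [ 0.24  -1.777 -7.459] rot [ 0.15  0.01 -0.08]
```

Now the medium's two ends.

```bash
python3 -m inch '[0,0,-1.5,0,0,0,0,0,0,-2.5,0,0,0,0,0,0.2,-2.5,-4,0,0,0,0,0.2,-2.5,-7.4,0,0,0,0,0.2,-1,-7.4,0,0,0,0,0.2,-0.5,-7.4,0,0,0,0,0.2,-0.2,-7.4,0,0,0,0,0.2,0,-7.4,0,0,0,0,0.2,0,-7.4,0,0,0]'; python3 -m inch '[0,0,-1.5,0,0,0,0,0,0,-2,0,0,0,0,0,-5,-2,0,0,0,0,0,-8.3,-2,0,0,0,0,0,-8.3,-1,0,0,0,0,0,-8.3,-0.5,0,0,0,0,0,-8.3,-0.2,0,0,0,0,0,-8.3,0,0,0,0,0,0,-8.3,0,0,0,0,0]'; python3 -c "
from h import *
plan(*st(35,1),50,-1.7)"
```

```text
clock: 18.1
eef_pos: [538.4, -126.6, 32.1]
tool_rot: [-1.572, 0.001, -0.028]
force: [-5.9, -1.4, 15.8]
width: -0.2
clock: 19.0
eef_pos: [457.9, -124.9, 32.0]
tool_rot: [-1.572, -0.003, -0.029]
force: [-5.3, 1.2, 23.8]
width: -0.0
t 19.0 at [ 457.9 -124.9   32. ] [-90.1  -0.2  -1.7] F [-5.3  1.2 23.8] w -0.0 q7 0.86
shift cm [ 7.999 -1.78  -0.154] rot [0.07 0.02 0.16]
```

```bash
python3 -m inch '[0,0,-5,0,0,0,0,0,0,-10,0,0,0,0,0,0,-15,0,0,0,0,0,0,-18,0,0,0,0,0,5,-18,3,0,0,0,0,10,-18,6,0,0,0,0,15,-18,9,0,0,0,0,20,-18,9.2,0,0,0,0,20,-18,9.2,0,0,0,0,20,-18,9.2,0,0,0]'; python3 -c "
from h import *
plan(*st(155,-92),76,-1.7);grab('scene','s10.png');d=grab('top','t10.png');stones(d)"
```

```text
clock: 20.0
eef_pos: [662.5, -36.9, 209.7]
tool_rot: [-1.567, -0.003, -0.029]
force: [-0.4, -0.7, -1.2]
width: -0.1
t 20.0 at [662.5 -36.9 209.7] [-89.8  -0.2  -1.7] F [-0.4 -0.7 -1.2] w -0.1 q7 1.1
shift cm [ -0.24   13.304 -18.896] rot [-0.2   0.02  0.15]
red [375.4 364.4 119.4  17.5] long-axis deg 14.2 378.5
red [471.2 108.1 105.2  33.4] long-axis deg -78.3 654.5
red [ 500.4 -131.2  139.1   46.5] long-axis deg -0.63 1068.0
dark [ 295.9 -259.9   92.7   62.9] long-axis deg -3.45 1150.0
dark [502.2 -54.7 142.9  51.5] long-axis deg -1.68 1168.0
dark [ 565.1 -215.6  169.8   46.5] long-axis deg -47.93 237.0
dark [735.2  -5.8 102.   44.8] long-axis deg 70.64 474.0
```

View pics/s10.png

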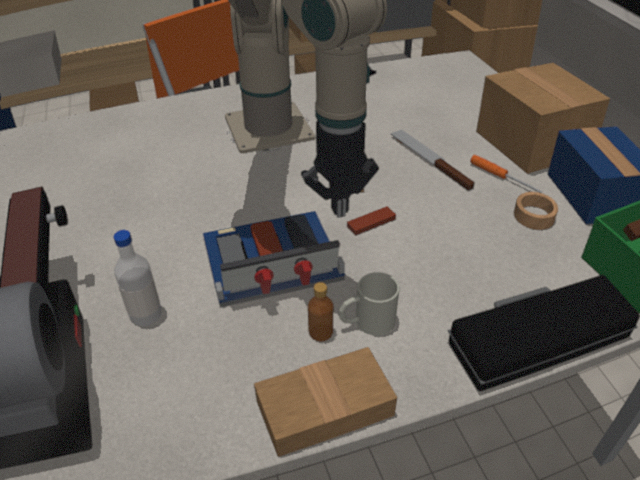

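View pics/t10.png

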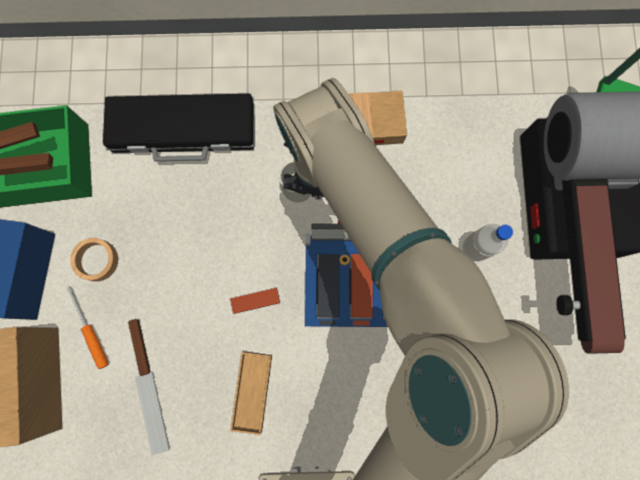

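```bash
python3 -m inch '[0,-0.2,0,-5,0,0,0,0,-0.2,0,-10,0,0,0,0,-0.2,0,-15,0,0,0,0,-0.2,0,-18.9,0,0,0,0,-0.2,0,-18.9,0,0,0,0,-0.2,5,-18.9,0,0,0,0,-0.2,10,-18.9,0,0,0,0,-0.2,13.3,-18.9,0,0,0,0,-0.2,13.3,-18.9,0,0,0,0,-0.2,13.3,-18.9,0,0,0]'; python3 -c "
from h import *
plan(*st(48,-92),76,-1.7);grab('scene','s11.png')"
```

```text
clock: 21.1
eef_pos: [651.0, -227.9, 78.2]
tool_rot: [-1.57, -0.0, -0.03]
force: [0.4, 0.1, 0.6]
width: -0.5
t 21.1 at [ 651.  -227.9   78.2] [-90.   -0.   -1.7] F [0.4 0.1 0.6] w -0.5 q7 1.3
shift cm [-10.32    0.216   0.27 ] rot [-0.04 -0.02  0.02]
```

View pics/s11.png

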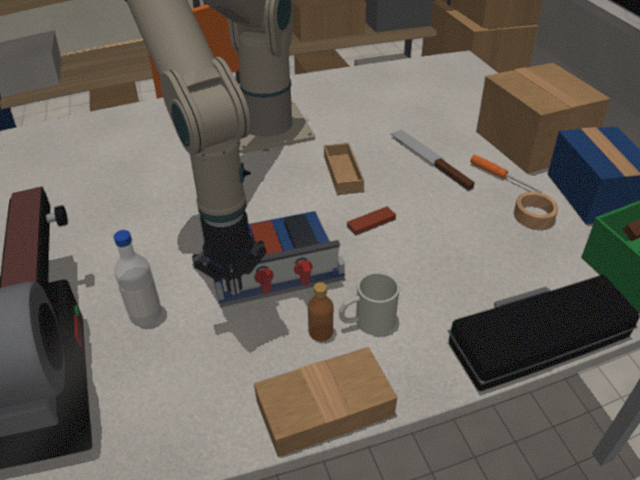

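```bash
python3 -m inch '[0,-1,0,0,0,0,0,0,-2,0,0,0,0,0,0,-3,0,0,0,0,0,0,-4,0,0,0,0,0,0,-5,0,0,0,0,0,0,-6,0,0,0,0,0,0,-6,0,0,0,0,0]'; python3 -c "
from h import *
plan(*st(48,-92),76,-1.7);grab('scene','s12.png')"
```

```text
clock: 21.85
eef_pos: [587.6, -227.0, 76.7]
tool_rot: [-1.572, 0.005, -0.031]
force: [0.1, -1.9, -0.2]
width: -0.1
t 21.85 at [ 587.6 -227.    76.7] [-90.    0.3  -1.8] F [ 0.1 -1.9 -0.2] w -0.1 q7 1.26
shift cm [-3.978  0.094  0.368] rot [ 0.04 -0.05 -0.3 ]
```

View pics/s12.png

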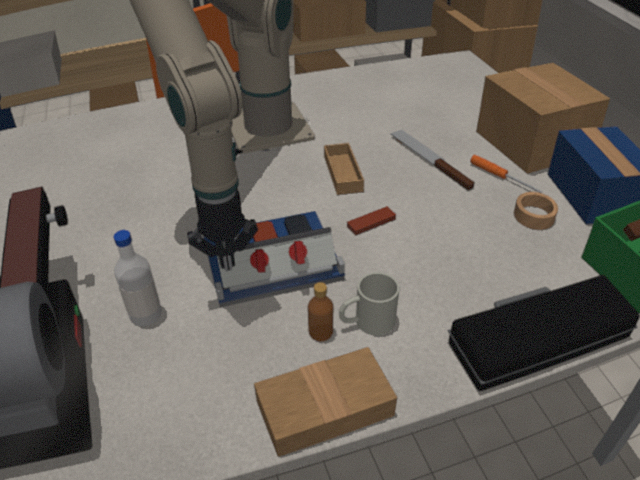

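Working; continue forward.

```bash
python3 -m inch '[0,-1,0,0,0,0,0,0,-2,0,0,0,0,0,0,-3,0,0,0,0,0,0,-4,0,0,0,0,0,0,-4,0,0,0,0,0,0,-4,-4,0,0,0,0,0,-4,-4,0,0,0,0]'; python3 -c "
from h import *
plan(*st(34,-92),50,-1.7);grab('scene','s13.png')
a=cv2.imread('pics/s13.png');cv2.imwrite('pics/s13c.png',cv2.resize(a[150:310,190:370],None,fx=4,fy=3.75,interpolation=cv2.INTER_CUBIC))"
```

```text
clock: 22.6
eef_pos: [552.8, -225.4, 120.8]
tool_rot: [-1.572, -0.005, -0.03]
force: [1.5, 0.3, -0.0]
width: 0.2
t 22.6 at [ 552.8 -225.4  120.8] [-90.1  -0.3  -1.7] F [ 1.5  0.3 -0. ] w 0.2 q7 1.27
shift cm [-1.931  7.071  0.325] rot [ 0.07 -0.04  0.26]
```

View pics/s13c.png

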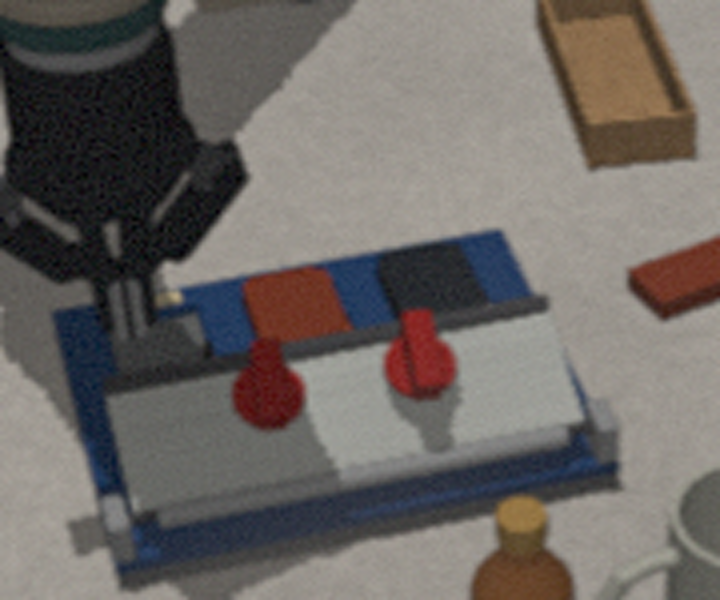

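```bash
python3 -m inch '[0,-0.9,2,0.3,0,0,0,0,-0.9,4,0.3,0,0,0,0,-0.9,5,0.3,0,0,0,0,-0.9,5.5,0.3,0,0,0,0,-0.9,6,0.3,0,0,0,0,-0.9,6.5,0.3,0,0,0,0,-0.9,7,0.3,0,0,0,0,-0.9,7.4,0.3,0,0,0,0,-0.9,7.4,0.3,0,0,0]'; python3 -c "
from h import *
plan(*st(45,-92),41,-1.7)"
```

```text
clock: 23.55
eef_pos: [541.9, -222.0, 42.9]
tool_rot: [-1.571, 0.001, -0.03]
force: [-0.4, -0.6, -0.6]
width: -0.2
t 23.55 at [ 541.9 -222.    42.9] [-90.    0.   -1.7] F [-0.4 -0.6 -0.6] w -0.2 q7 1.18
shift cm [0.302 0.195 0.008] rot [-0.01 -0.03 -0.03]
```

```bash
python3 -m inch '[0,0,0.15,0,0,0,0,0,0,0.3,0,0,0,0,0,0,0.4,0,0,0,0,0,0,0.4,0,0,0,0]'; python3 -c "
from h import *
plan(*st(45,-92),41,-1.7);grab('scene','s14.png')
a=cv2.imread('pics/s14.png');cv2.imwrite('pics/s14c.png',cv2.resize(a[150:310,190:370],None,fx=4,fy=3.75,interpolation=cv2.INTER_CUBIC))"
```

```text
clock: 23.95
eef_pos: [542.4, -222.1, 41.0]
tool_rot: [-1.572, -0.001, -0.03]
force: [-3.1, -0.4, 12.6]
width: 0.1
t 23.95 at [ 542.4 -222.1   41. ] [-90.1  -0.   -1.7] F [-3.1 -0.4 12.6] w 0.1 q7 1.18
shift cm [ 0.259 -0.     0.016] rot [ 0.07 -0.03  0.03]
```

View pics/s14c.png

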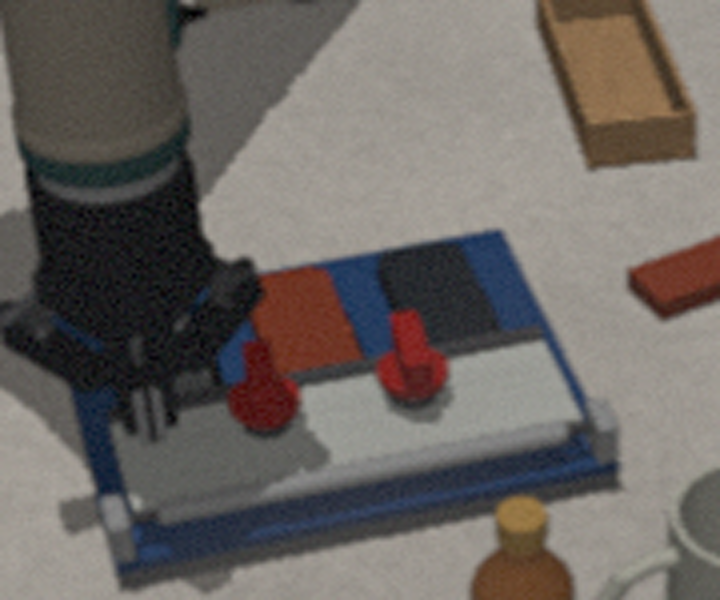

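```bash
python3 -m inch '[0,0,-5,0,0,0,0,0,0,-10,0,0,0,0,0.5,0,-12,0,0,0,0,0.5,1,-12,3,0,0,0,0.5,1,-12,5.4,0,0,0,0.5,1,-12,5.4,0,0,0,0.5,1,-12,5.4,0,0,0]'; python3 -c "
from h import *
plan(*st(53,-37),62,-3.5);grab('scene','s15.png');d=grab('top','t15.png')
d=dict(np.load('pics/s15.npz'))
for y in(-37,37): print(proj(d,[[*st(53,y),81.5],[*st(74,y),81.5],[*st(32,y),81.5]]))
a=cv2.imread('pics/s15.png');cv2.imwrite('pics/s15c.png',cv2.resize(a[150:310,190:370],None,fx=4,fy=3.75,interpolation=cv2.INTER_CUBIC))"
```

```text
clock: 24.7
eef_pos: [553.8, -168.2, 159.4]
tool_rot: [-1.571, 0.0, -0.029]
force: [0.2, -1.3, -0.3]
width: 42.6
t 24.7 at [ 553.8 -168.2  159.4] [-90.    0.   -1.7] F [ 0.2 -1.3 -0.3] w 42.6 q7 1.21
shift cm [0.08  9.745 0.1  ] rot [ 0.04  1.85 -0.  ]
[[254.92111987 246.44219732]
 [257.28385674 253.60584136]
 [252.62517639 239.46880486]]
[[292.52029098 238.73010486]
 [295.36250674 245.7041912 ]
 [289.75419184 231.93888866]]
```

View pics/s15c.png

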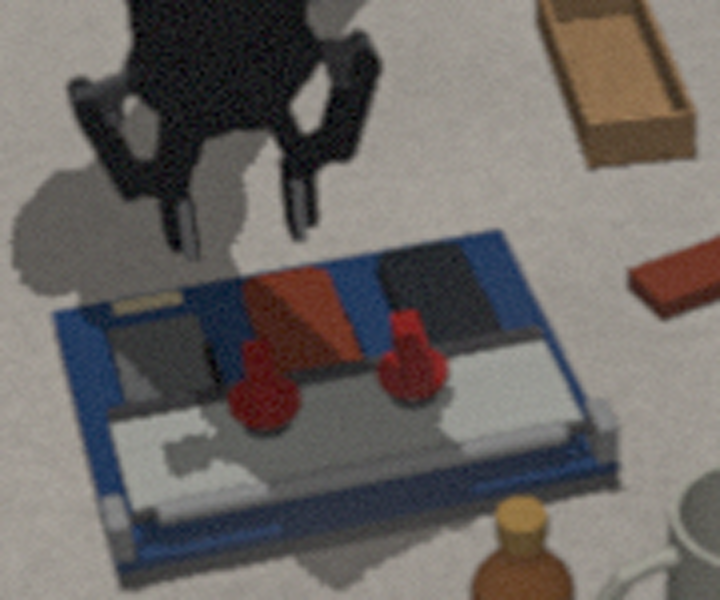

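```bash
python3 -m inch '[0.5,0.05,4,0.1,0,1.5,0,0.5,0.05,8,0.1,0,1.5,0,0.5,0.05,9.7,0.1,0,1.5,0,0.5,0.05,9.7,0.1,0,1.5,0,0.5,0.05,9.7,0.1,0,1.5,0]'; python3 -c "
from h import *
plan(*st(53,-37),62,-3.5)"
```

```text
clock: 25.3
eef_pos: [555.0, -167.6, 63.1]
tool_rot: [-1.571, -0.001, -0.057]
force: [0.0, 0.2, 0.3]
width: 42.4
t 25.3 at [ 555.  -167.6   63.1] [-90.   -0.1  -3.3] F [0.  0.2 0.3] w 42.4 q7 1.08
shift cm [-0.048  0.107  0.031] rot [-0.01  0.24  0.06]
```

```bash
python3 -m inch '[0,0,0,0,0,0,0,0,0,0,0,0,0,0,0,0,0,0,0,0,0,0,0,0,0,0,0,0,0,0,0,0,0,0,0,0,0,0,0,0,0,0]'; python3 -c "
from h import *
plan(*st(53,-37),62,-3.5)
print(ctrl.read_state()['torque'])"
```

```text
clock: 25.9
eef_pos: [555.4, -167.1, 62.9]
tool_rot: [-1.57, -0.002, -0.056]
force: [2.1, 1.5, 3.2]
width: 12.4
t 25.9 at [ 555.4 -167.1   62.9] [-90.   -0.1  -3.2] F [2.1 1.5 3.2] w 12.4 q7 1.08
shift cm [-0.082  0.089 -0.02 ] rot [-0.02  0.28  0.13]
[ 0.24475767 -0.47727704 -0.05282488]
```

```bash
python3 -m inch '[0,0,0.4,0,0,0,0,0,0,0.8,0,0,0,0,0,0,1.1,0,0,0,0,0,0,1.2,0,0,0,0,0,0,1.2,0,0,0,0]'; python3 -c "
from h import *
plan(*st(53,-37),62,-3.5)"
```

```text
clock: 26.4
eef_pos: [555.6, -167.1, 52.7]
tool_rot: [-1.572, -0.003, -0.056]
force: [-3.1, 1.6, 22.8]
width: 12.7
t 26.4 at [ 555.6 -167.1   52.7] [-90.1  -0.2  -3.2] F [-3.1  1.6 22.8] w 12.7 q7 1.07
shift cm [-0.096 -0.926 -0.019] rot [0.07 0.29 0.15]
```

```bash
python3 -m inch '[0,0,0,0,0,8,0,0,0,0,0,0,16,0,0,0,0,0,0,24,0,0,0,0,0,0,32,0,0,0,0,0,0,40,0,0,0,0,0,0,48,0,0,0,0,0,0,56,0,0,0,0,0,0,64,0,0,0,0,0,0,72,0,0,0,0,0,0,80,0,0,0,0,0,0,80,0]'; python3 -c "
from h import *
plan(*st(53,-37),62,-3.5)
print(ctrl.read_state()['torque'])"
```

```text
clock: 27.5
eef_pos: [554.7, -167.8, 52.7]
tool_rot: [-1.57, -0.002, -1.456]
force: [-3.2, 0.6, 24.4]
width: 12.5
t 27.5 at [ 554.7 -167.8   52.7] [-90.   -0.1 -83.4] F [-3.2  0.6 24.4] w 12.5 q7 0.02
shift cm [-0.055 -0.931 -0.004] rot [ 7.00e-02 -7.99e+01  1.40e-01]
[ 0.29762341  0.84974669 -0.05552189]
```

```bash
python3 -m inch '[0,0,-0.1,0,0,8,0,0,0,-0.2,0,0,16,0,0,0,-0.2,0,0,24,0,0,0,-0.2,0,0,32,0,0,0,-0.2,0,0,40,0,0,0,-0.2,0,0,48,0,0,0,-0.2,0,0,56,0,0,0,-0.2,0,0,64,0,0,0,-0.2,0,0,72,0,0,0,-0.2,0,0,77,0,0,0,-0.2,0,0,81,0,0,0,-0.2,0,0,81,0]'; python3 -c "
from h import *
plan(*st(53,-37),62,-162.1)
print(ctrl.read_state()['torque'])"
```

```text
clock: 28.7
eef_pos: [553.8, -167.1, 52.9]
tool_rot: [-1.571, -0.002, -2.864]
force: [-1.1, 1.9, 11.2]
width: 12.5
t 28.7 at [ 553.8 -167.1   52.9] [-9.000e+01 -1.000e-01 -1.641e+02] F [-1.1  1.9 11.2] w 12.5 q7 -0.93
shift cm [-0.069 -0.906  0.035] rot [-0.   -2.02  0.09]
[0.43098301 0.3219072  0.76396242]
```

```bash
python3 -m inch '[0.5,0,0,0,0,-2,0,0.5,0,0,0,0,-2,0,0.5,0,0,0,0,-2,0,0.5,0,0,0,0,-2,0,0.5,0,-4,0,0,-2,0,0.5,0,-8,0,0,-2,0,0.5,0,-10,0,0,-2,0,0.5,0,-10,0,0,-2,0]'; python3 -c "
from h import *
plan(*st(53,37),150,-3.5);grab('scene','s16.png')
a=cv2.imread('pics/s16.png');cv2.imwrite('pics/s16c.png',cv2.resize(a[150:310,190:370],None,fx=4,fy=3.75,interpolation=cv2.INTER_CUBIC))"
```

```text
clock: 29.5
eef_pos: [555.9, -168.1, 155.1]
tool_rot: [-1.568, 0.004, -2.832]
force: [-0.4, 0.1, -0.0]
width: 42.7
t 29.5 at [ 555.9 -168.1  155.1] [ -89.8    0.2 -162.2] F [-0.4  0.1 -0. ] w 42.7 q7 -0.92
shift cm [-2.36   0.496 -7.098] rot [  -0.38 -158.75    0.17]
```

View pics/s16c.png

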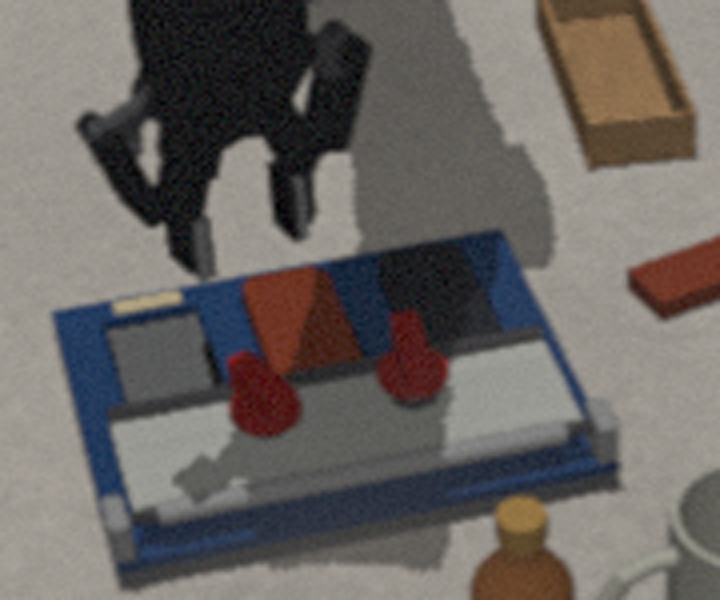

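```bash
python3 -m inch '[0.5,-1,0,-4,0,-8,0,0.5,-2.4,0,-7.1,0,-16,0,0.5,-2.4,0,-7.1,0,-24,0,0.5,-2.4,0,-7.1,0,-32,0,0.5,-2.4,0,-7.1,0,-40,0,0.5,-2.4,0,-7.1,0,-48,0,0.5,-2.4,0,-7.1,0,-56,0,0.5,-2.4,0,-7.1,0,-64,0,0.5,-2.4,0,-7.1,0,-72,0,0.5,-2.4,0,-7.1,0,-80,0]'; python3 -m inch '[0.5,0,0,0,0,-8,0,0.5,0,0,0,0,-16,0,0.5,0,0,0,0,-24,0,0.5,0,0,0,0,-32,0,0.5,0,0,0,0,-40,0,0.5,0,0,0,0,-48,0,0.5,0,0,0,0,-56,0,0.5,0,0,0,0,-64,0,0.5,0,0,0,0,-72,0,0.5,0,0,0,0,-78.7,0,0.5,0,0,0,0,-78.7,0,0.5,0,0,0,0,-78.7,0]'; python3 -c "
from h import *
plan(*st(53,37),62,-3.5)"
```

```text
clock: 30.55
eef_pos: [554.0, -92.2, 150.4]
tool_rot: [-1.574, 0.001, -1.429]
force: [-0.9, 0.6, -0.2]
width: 42.6
clock: 31.75
eef_pos: [554.6, -92.3, 151.1]
tool_rot: [-1.57, 0.002, -0.064]
force: [-0.5, 0.6, 0.9]
width: 42.6
t 31.75 at [554.6 -92.3 151.1] [-89.9   0.1  -3.7] F [-0.5  0.6  0.9] w 42.6 q7 1.09
shift cm [ 0.248  8.908 -0.088] rot [-0.06 -0.19 -0.14]
```

```bash
python3 -m inch '[0.5,0.2,4,-0.1,0,0,0,0.5,0.2,8,-0.1,0,0,0,0.5,0.2,8.9,-0.1,0,0,0,0.5,0.2,8.9,-0.1,0,0,0,0.5,0.2,8.9,-0.1,0,0,0,0,0.2,8.9,-0.1,0,0,0,0,0.2,8.9,-0.1,0,0,0,0,0.2,8.9,-0.1,0,0,0,0,0.2,8.9,-0.1,0,0,0,0,0.2,8.9,-0.1,0,0,0]'; python3 -c "
from h import *
plan(*st(53,37),62,-3.5)"
```

```text
clock: 32.75
eef_pos: [558.4, -93.2, 64.0]
tool_rot: [-1.57, -0.002, -0.061]
force: [1.0, 1.5, 3.9]
width: 12.6
t 32.75 at [558.4 -93.2  64. ] [-90.   -0.1  -3.5] F [1.  1.5 3.9] w 12.6 q7 0.99
shift cm [-0.161  0.202 -0.023] rot [-0.03 -0.02  0.12]
```

```bash
python3 -m inch '[0,-0.1,0.4,0,0,0,0,0,-0.1,0.8,0,0,0,0,0,-0.1,1.1,0,0,0,0,0,-0.1,1.25,0,0,0,0,0,-0.1,1.25,0,0,0,0]'; python3 -c "
from h import *
plan(*st(53,37),52.5,-3.5)"
```

```text
clock: 33.25
eef_pos: [558.5, -93.1, 53.7]
tool_rot: [-1.572, -0.005, -0.061]
force: [-1.6, 0.6, 25.1]
width: 12.2
t 33.25 at [558.5 -93.1  53.7] [-90.1  -0.3  -3.5] F [-1.6  0.6 25.1] w 12.2 q7 0.98
shift cm [-0.175  0.122 -0.026] rot [ 0.06 -0.01  0.27]
```

```bash
python3 -m inch '[0,0,0,0,0,8,0,0,0,0,0,0,16,0,0,0,0,0,0,24,0,0,0,0,0,0,32,0,0,0,0,0,0,40,0,0,0,0,0,0,48,0,0,0,0,0,0,56,0,0,0,0,0,0,64,0,0,0,0,0,0,72,0,0,0,0,0,0,80,0,0,0,0,0,0,80,0]'; python3 -c "
from h import *
plan(*st(53,37),52.5,-162)
print(ctrl.read_state()['torque'])"
```

```text
clock: 34.35
eef_pos: [557.0, -94.5, 53.7]
tool_rot: [-1.569, -0.003, -1.461]
force: [-4.3, -0.4, 27.9]
width: 12.5
t 34.35 at [557.  -94.5  53.7] [-89.9  -0.2 -83.7] F [-4.3 -0.4 27.9] w 12.5 q7 -0.03
shift cm [-0.128  0.116 -0.014] rot [-0.19 78.27  0.09]
[-0.06116353  1.0641206  -0.07233847]
```

```bash
python3 -m inch '[0,0,-0.1,0,0,8,0,0,0,-0.2,0,0,16,0,0,0,-0.2,0,0,24,0,0,0,-0.2,0,0,32,0,0,0,-0.2,0,0,40,0,0,0,-0.2,0,0,48,0,0,0,-0.2,0,0,56,0,0,0,-0.2,0,0,64,0,0,0,-0.2,0,0,72,0,0,0,-0.2,0,0,77,0,0,0,-0.2,0,0,81,0,0,0,-0.2,0,0,81,0]'; python3 -c "
from h import *
plan(*st(53,37),62,-162.1)
print(ctrl.read_state()['torque'])"
```

```text
clock: 35.55
eef_pos: [555.9, -93.4, 53.9]
tool_rot: [-1.571, -0.001, -2.871]
force: [-2.8, 1.6, 15.4]
width: 12.3
t 35.55 at [555.9 -93.4  53.9] [-9.000e+01 -1.000e-01 -1.645e+02] F [-2.8  1.6 15.4] w 12.3 q7 -0.95
shift cm [-0.088 -0.814  0.017] rot [ 0.   -2.39  0.06]
[0.39947572 0.54953266 0.48999133]
```

```bash
python3 -m inch '[0,0,0,0,0,2,0,0,0,0,0,0,4,0,0,0,0,0,0,4,0]'; python3 -c "
from h import *
plan(*st(53,37),62,-162.1)
print(ctrl.read_state()['torque'])"; python3 -m inch '[0.5,0,0,0,0,-4,0,0.5,0,0,0,0,-4,0,0.5,0,0,0,0,-4,0,0.5,0,0,0,0,-4,0,0.5,0,-4,0,0,-4,0,0.5,0,-8,0,0,-4,0,0.5,0,-13,0,0,-4,0,0.5,0,-17,0,0,-4,0,0.5,0,-17,0,0,-4,0]'; python3 -c "
from h import *
plan(*st(-20,330),215,-90)"
```

```text
clock: 35.85
eef_pos: [555.9, -93.3, 53.9]
tool_rot: [-1.571, -0.001, -2.937]
force: [-1.7, 0.2, 14.9]
width: 12.7
t 35.85 at [555.9 -93.3  53.9] [-9.000e+01 -1.000e-01 -1.683e+02] F [-1.7  0.2 14.9] w 12.7 q7 -0.99
shift cm [-0.083 -0.811  0.019] rot [-0.01 -6.15  0.07]
[0.33682774 0.54112134 1.2755696 ]
clock: 36.75
eef_pos: [559.7, -94.5, 228.2]
tool_rot: [-1.567, 0.01, -2.873]
force: [0.9, -0.9, 0.0]
width: 42.6
t 36.75 at [559.7 -94.5 228.2] [ -89.8    0.5 -164.6] F [ 0.9 -0.9  0. ] w 42.6 q7 -1.02
shift cm [ -1.376   1.203 -30.352] rot [ -0.56 -74.59  -0.31]
```

```bash
python3 -m inch '[0.5,0,0,-5,0,0,0,0.5,0,0,-10,0,0,0,0.5,0,0,-15,0,0,0,0.5,0,0,-20,0,0,0,0.5,0,0,-25,0,0,0,0.5,0,0,-30,0,0,0,0.5,0,0,-30,0,0,0,0.5,0,0,-30,0,0,0]'; python3 -c "
from h import *
grab('scene','s17.png');d=grab('top','t17.png');stones(d)
a=cv2.imread('pics/s17.png');b=cv2.imread('pics/t17.png')
cv2.imwrite('pics/s17c.png',np.hstack([cv2.resize(a[180:310,190:350],(400,325),interpolation=cv2.INTER_CUBIC),cv2.resize(b[210:340,290:450],(400,325),interpolation=cv2.INTER_CUBIC)]))"
```

```text
clock: 37.55
eef_pos: [475.2, 196.9, 221.9]
tool_rot: [-1.57, -0.002, -2.868]
force: [0.5, -0.9, 0.1]
width: 42.8
red [471.2 108.1 105.2  33.4] long-axis deg -78.3 654.5
red [ 477.8 -128.9   93.7   44.8] long-axis deg -1.9 837.0
red [ 560.8 -173.3   38.2   34.1] long-axis deg 88.65 188.5
red [563.1 -95.5  37.4  34.8] long-axis deg -24.59 190.0
red [739.7 -96.7  42.8  36.3] long-axis deg 79.54 166.0
dark [479.9 -66.   99.3  85.1] long-axis deg 0.52 934.5
dark [495.9 239.2 101.5  96.5] long-axis deg -14.19 680.0
dark [561.7 315.5 146.3  48.4] long-axis deg 36.67 808.5
```

View pics/s17c.png

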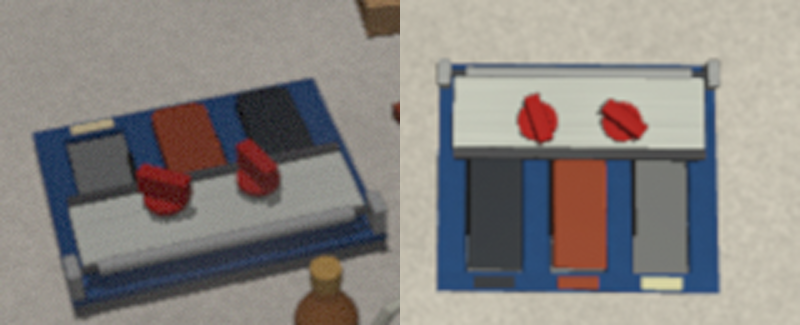

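View pics/t17.png

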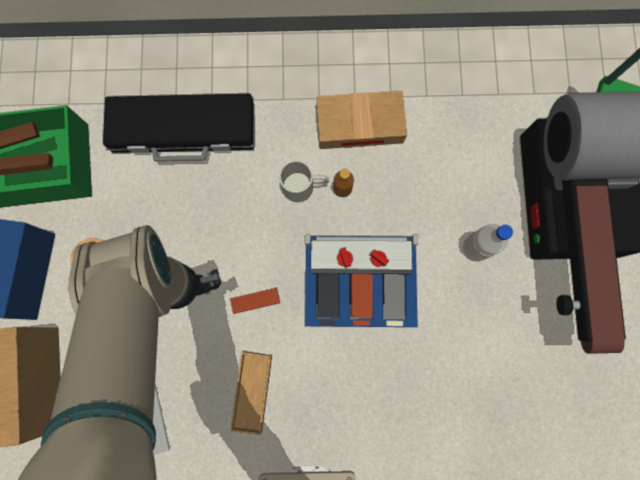

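View pics/s17.png

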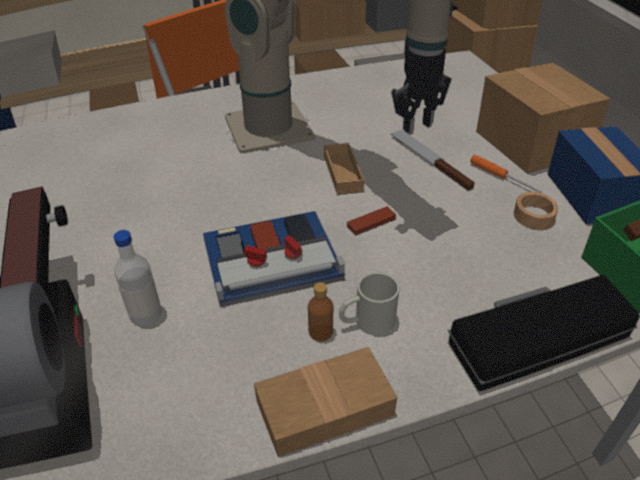

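```bash
python3 -c "
import cv2,numpy as np
o=[]
for f in('s16','s17'):
    a=cv2.imread('pics/'+f+'.png');o.append(cv2.resize(a[225:275,235:315],(800,290) if 0 else (480,300),interpolation=cv2.INTER_CUBIC))
b=cv2.imread('pics/t17.png');o.append(cv2.resize(b[243:273,330:394],(640,300),interpolation=cv2.INTER_CUBIC)[:, :640])
cv2.imwrite('pics/z17.png',np.vstack([np.hstack(o[:2])[:, :800] if 0 else cv2.resize(np.hstack(o[:2]),(800,250)),cv2.resize(o[2],(800,340))]))"
```

```text
(no output)
```

View pics/z17.png

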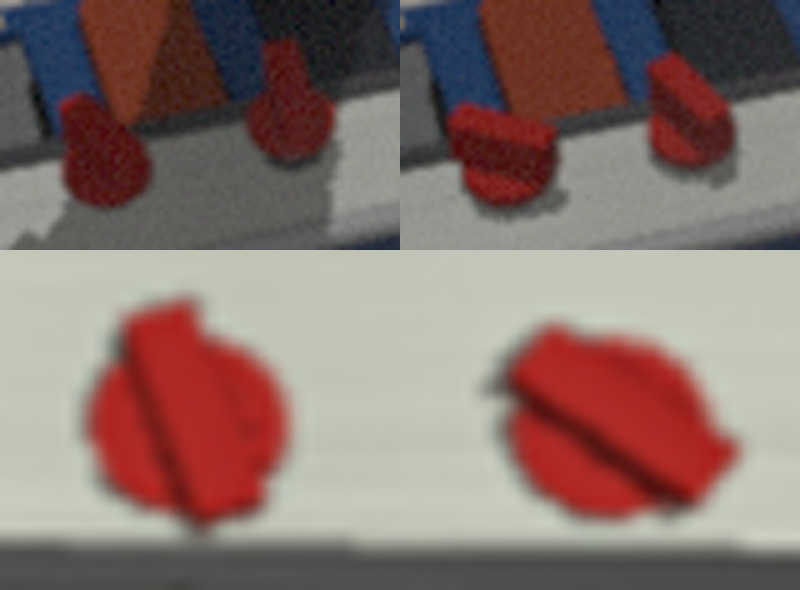

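```bash
python3 -c "
from h import *
print(st(53,-37));plan(*st(53,-37),140,-127.5)"
```

```text
[ 554.57902156 -167.25602576]
t 37.65 at [476.4 194.2 222.3] [-8.990e+01 -1.000e-01 -1.646e+02] F [ 0.7 -1.3  0.2] w 42.4 q7 -1.58
shift cm [ 2.026  8.273 36.912] rot [ -0.04 -37.14   0.08]
```

```bash
python3 -m inch '[0.4,0,0,5,0,-8,0,0.4,0,0,10,0,-16,0,0.4,0,0,15,0,-24,0,0.4,1,0,20,0,-32,0,0.4,1.5,0,25,0,-37,0,0.4,2,0,30,0,-37,0,0.4,2,0,35,0,-37,0,0.4,2,4,36.9,0,-37,0,0.4,2,8,36.9,0,-37,0,0.4,2,8,36.9,0,-37,0,0.4,2,8,36.9,0,-37,0,0.4,2,8,36.9,0,-37,0]'; python3 -c "
from h import *
plan(*st(53,-37),66,-127.5)"
```

```text
clock: 38.85
eef_pos: [556.7, -165.7, 144.7]
tool_rot: [-1.568, 0.001, -2.226]
force: [0.2, 0.4, 0.1]
width: 34.5
t 38.85 at [ 556.7 -165.7  144.7] [-8.980e+01  1.000e-01 -1.275e+02] F [0.2 0.4 0.1] w 34.5 q7 -0.34
shift cm [ 0.262  7.872 -0.091] rot [-0.16 -0.03 -0.07]
```

```bash
python3 -m inch '[0.4,0.15,4,-0.1,0,0,0,0.4,0.15,7,-0.1,0,0,0,0.4,0.15,7.8,-0.1,0,0,0,0.4,0.15,7.8,-0.1,0,0,0,0.4,0.15,7.8,-0.1,0,0,0]'; python3 -c "
from h import *
plan(*st(53,-37),66,-127.5)"
```

```text
clock: 39.35
eef_pos: [555.4, -166.1, 66.8]
tool_rot: [-1.568, 0.001, -2.225]
force: [-0.2, -0.1, 1.0]
width: 34.0
t 39.35 at [ 555.4 -166.1   66.8] [-8.980e+01  1.000e-01 -1.275e+02] F [-0.2 -0.1  1. ] w 34.0 q7 -0.33
shift cm [0.141 0.078 0.   ] rot [-0.18 -0.01 -0.07]
```

```bash
python3 -m inch '[0,0.1,0,0,0,0,0,0,0.1,0,0,0,0,0,0,0.1,0,0,0,0,0,0,0.1,0,0,0,0,0,0,0.1,0,0,0,0,0,0,0.1,0,0,0,0,0]'; python3 -m inch '[0,0,0,0,0,5,0,0,0,0,0,0,10,0,0,0,0,0,0,15,0,0,0,0,0,0,20,0,0,0,0,0,0,25,0,0,0,0,0,0,29,0,0,0,0,0,0,32,0,0,0,0,0,0,32,0]'; python3 -c "
from h import *
plan(*st(53,-37),66,-162.1);print(ctrl.read_state()['torque'])"
```

```text
clock: 39.95
eef_pos: [554.4, -167.2, 66.0]
tool_rot: [-1.568, 0.001, -2.226]
force: [0.8, -0.2, 5.1]
width: 11.8
clock: 40.75
eef_pos: [554.3, -167.0, 65.9]
tool_rot: [-1.569, 0.002, -2.785]
force: [0.1, -0.2, 5.5]
width: 12.3
t 40.75 at [ 554.3 -167.    65.9] [-8.990e+01  1.000e-01 -1.596e+02] F [ 0.1 -0.2  5.5] w 12.3 q7 -0.71
shift cm [-0.02  -0.009  0.03 ] rot [-0.09  2.51 -0.11]
[-0.07393319 -0.02614294 -0.01038622]
```

```bash
python3 -m inch '[0,0,0,0,0,2,0,0,0,0,0,0,4,0,0,0,0,0,0,5,0,0,0,0,0,0,5,0]'; python3 -c "
from h import *
plan(*st(53,-37),66,-162.1);print(ctrl.read_state()['torque'])"
```

```text
clock: 41.15
eef_pos: [554.3, -167.0, 65.9]
tool_rot: [-1.569, 0.002, -2.87]
force: [0.4, -0.9, 6.5]
width: 11.6
t 41.15 at [ 554.3 -167.    65.9] [-8.990e+01  1.000e-01 -1.644e+02] F [ 0.4 -0.9  6.5] w 11.6 q7 -0.76
shift cm [-0.022 -0.009  0.031] rot [-0.09 -2.31 -0.1 ]
[-0.06540088  0.03664515  0.45534327]
```

```bash
python3 -m inch '[0,0,0,0,0,2,0,0,0,0,0,0,2,0]'; python3 -c "
from h import *
print(ctrl.read_state()['torque'])"; python3 -m inch '[0,0,0,0,0,-3,0,0,0,0,0,-3,0,0.35,0,0,0,0,-3,0,0.35,0,0,0,0,-3,0,0.35,0,0,0,0,-3,0,0.35,0,-4,0,0,-3,0,0.35,0,-9,0,0,-3,0,0.35,0,-14,0,0,-3,0,0.35,0,-16,0,0,-3,0,0.35,0,-16,0,0,-3,0]' ; python3 -m inch '[0,0,0,0,0,-3,0,0.35,0,0,0,0,-3,0,0.35,0,0,0,0,-3,0]' 
```

```text
clock: 41.35
eef_pos: [554.3, -167.0, 65.9]
tool_rot: [-1.569, 0.002, -2.903]
force: [-0.5, -1.1, 5.4]
width: 12.0
[-0.17511009  0.04056633  0.93281701]
clock: 41.65
eef_pos: [553.1, -166.5, 64.9]
tool_rot: [-1.571, 0.0, -2.855]
force: [-0.2, 0.4, -0.1]
width: 29.7schema error: expected a multiple of 7 numbers
```

```bash
python3 -m inch '[0.35,0,-4,0,0,0,0,0.35,0,-9,0,0,0,0,0.35,0,-14,0,0,0,0,0.35,0,-16,0,0,0,0,0.35,0,-16,-5,0,0,0,0.35,0,-16,-10,0,0,0,0.35,0,-16,-15,0,0,0,0.35,0,-16,-20,0,0,0,0.35,0,-16,-25,0,0,0,0.35,0,-16,-30,0,0,0,0.35,0,-16,-35,0,0,0,0.35,0,-16,-38,0,0,0]';python3 -c "
from h import *
a=grab('scene','s18.png')['img'][:,:,::-1];b=grab('top','t18.png')['img'][:,:,::-1]
b=dict(np.load('pics/t18.npz'))['img'][:,:,::-1];a=a.copy()
cv2.imwrite('pics/z18.png',np.vstack([cv2.resize(a[195:305,195:355],(480,330),interpolation=cv2.INTER_CUBIC)[:, :480],cv2.resize(b[243:273,330:394],(480,225),interpolation=cv2.INTER_CUBIC)]))"
```

```text
clock: 42.85
eef_pos: [443.3, 201.8, 224.5]
tool_rot: [-1.573, -0.001, -2.85]
force: [0.6, -0.1, -0.3]
width: 30.3
```

View pics/z18.png

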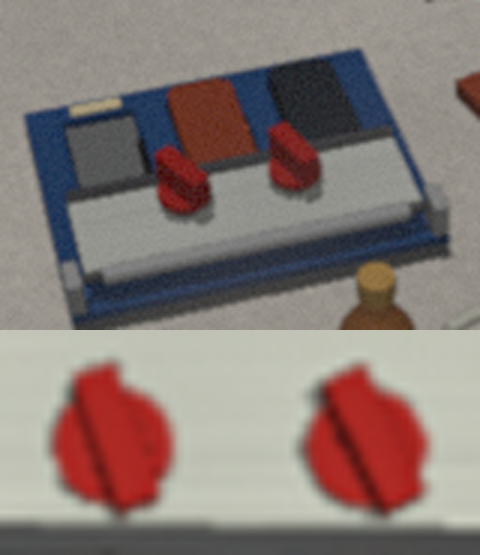

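View pics/s18.png

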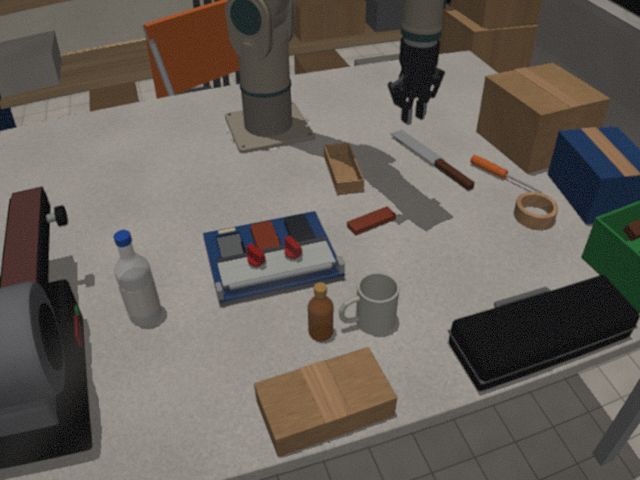

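```bash
python3 -c "
from h import *
plan(*st(53,-37),140,-156.5)"
```

```text
t 42.95 at [443.2 203.1 224.4] [-9.010e+01 -1.000e-01 -1.631e+02] F [-0.6 -0.2  0.7] w 29.9 q7 -1.55
shift cm [ 0.129  8.339 38.693] rot [ 0.15 -6.56  0.05]
```

```bash
python3 -m inch '[0.4,0,0,5,0,-6.5,0,0.4,0,0,10,0,-6.5,0,0.4,0,0,15,0,-6.5,0,0.4,0,0,20,0,-6.5,0,0.4,0,0,25,0,-6.5,0,0.4,0.1,0,30,0,-6.5,0,0.4,0.1,0,35,0,-6.5,0,0.4,0.1,4,38.7,0,-6.5,0,0.4,0.1,8.3,38.7,0,-6.5,0,0.4,0.1,8.3,38.7,0,-6.5,0,0.4,0.1,8.3,38.7,0,-6.5,0,0.4,0.1,8.3,38.7,0,-6.5,0]'; python3 -c "
from h import *
plan(*st(53,-37),66,-156.5)"
```

```text
clock: 44.15
eef_pos: [555.4, -173.4, 143.7]
tool_rot: [-1.569, 0.002, -2.74]
force: [1.3, 0.4, -0.3]
width: 34.0
t 44.15 at [ 555.4 -173.4  143.7] [-8.99e+01  1.00e-01 -1.57e+02] F [ 1.3  0.4 -0.3] w 34.0 q7 -0.68
shift cm [-0.144  7.774 -0.609] rot [-0.09 -0.48 -0.14]
```

```bash
python3 -m inch '[0.4,-0.1,3,-0.5,0,0,0,0.4,-0.1,5,-0.5,0,0,0,0.4,-0.1,5,-0.5,0,0,0,0.4,-0.1,5,-0.5,0,0,0]'; python3 -c "
from h import *
plan(*st(53,-37),66,-156.5)"
```

```text
clock: 44.55
eef_pos: [554.5, -168.5, 93.8]
tool_rot: [-1.569, 0.002, -2.74]
force: [0.4, -0.1, -0.7]
width: 34.2
t 44.55 at [ 554.5 -168.5   93.8] [-8.99e+01  1.00e-01 -1.57e+02] F [ 0.4 -0.1 -0.7] w 34.2 q7 -0.66
shift cm [-0.051  2.775 -0.12 ] rot [-0.1  -0.48 -0.13]
```

```bash
python3 -m inch '[0.4,0,1.5,-0.1,0,0,0,0.4,0,2.8,-0.1,0,0,0,0.4,0,2.8,-0.1,0,0,0,0,0,2.8,-0.1,0,0,0,0,0,2.8,-0.1,0,0,0,0,0,2.8,-0.1,0,0,0,0,0,2.8,-0.1,0,0,0,0,0,2.8,-0.1,0,0,0]'; python3 -m inch '[0,0,0,0,0,2,0,0,0,0,0,0,4,0,0,0,0,0,0,6,0,0,0,0,0,0,8,0,0,0,0,0,0,9,0,0,0,0,0,0,9,0]'; python3 -c "
from h import *
plan(*st(53,-37),66,-162.1);print(ctrl.read_state()['torque'])"
```

```text
clock: 45.35
eef_pos: [553.1, -167.8, 64.3]
tool_rot: [-1.57, 0.001, -2.741]
force: [-0.8, 1.6, 4.7]
width: 12.1
clock: 45.95
eef_pos: [553.0, -167.5, 64.1]
tool_rot: [-1.571, -0.0, -2.897]
force: [-0.6, 0.8, 5.9]
width: 12.0
t 45.95 at [ 553.  -167.5   64.1] [ -90.   -0. -166.] F [-0.6  0.8  5.9] w 12.0 q7 -0.76
shift cm [-0.16  -0.192  0.011] rot [-0.01 -3.89  0.  ]
[0.21649985 0.31040873 0.61197603]
```

Stop felt (0.6 N·m). Open in place, rise, leave.

```bash
python3 -m inch '[0.4,0,0,0,0,0,0,0.4,0,0,0,0,0,0,0.4,0,0,0,0,0,0,0.4,0,0,0,0,0,0,0.4,0,-3,0,0,0,0,0.4,0,-8,0,0,0,0,0.4,0,-13,0,0,0,0,0.4,0,-16,0,0,0,0]'; python3 -m inch '[0.4,0,0,-5,0,0,0,0.4,0,0,-10,0,0,0,0.4,0,0,-15,0,0,0,0.4,0,0,-20,0,0,0,0.4,0,0,-25,0,0,0,0.4,0,0,-30,0,0,0,0.4,0,0,-35,0,0,0,0.4,0,0,-37,0,0,0,0.4,0,0,-37,0,0,0]';python3 -c "
from h import *
a=grab('scene','s19.png')['img'][:,:,::-1].copy();d=grab('top','t19.png');b=d['img'][:,:,::-1].copy();stones(d)
cv2.imwrite('pics/z19.png',np.vstack([cv2.resize(a[195:305,195:355],(480,330),interpolation=cv2.INTER_CUBIC),cv2.resize(b[243:273,330:394],(480,225),interpolation=cv2.INTER_CUBIC)]))"
```

```text
clock: 46.75
eef_pos: [554.1, -168.7, 227.5]
tool_rot: [-1.568, 0.004, -2.899]
force: [0.6, -0.9, -0.1]
width: 33.9
clock: 47.65
eef_pos: [462.1, 195.5, 223.5]
tool_rot: [-1.573, -0.0, -2.891]
force: [0.1, -0.5, 0.3]
width: 34.0
red [471.3 108.  105.2  33.5] long-axis deg -78.42 655.0
red [ 477.8 -128.9   93.7   44.8] long-axis deg -1.9 837.0
red [ 561.9 -171.2   40.8   33.8] long-axis deg -2.52 188.0
red [563.1 -95.5  37.4  34.8] long-axis deg -24.59 190.0
red [739.5 -96.7  42.8  36.6] long-axis deg 79.54 166.0
dark [480.4 -64.4 100.   85.2] long-axis deg -1.34 937.0
dark [480.4 236.8 101.2 100.7] long-axis deg -11.6 678.0
dark [540.4 306.4 144.   54.9] long-axis deg 24.25 926.5
```

View pics/z19.png

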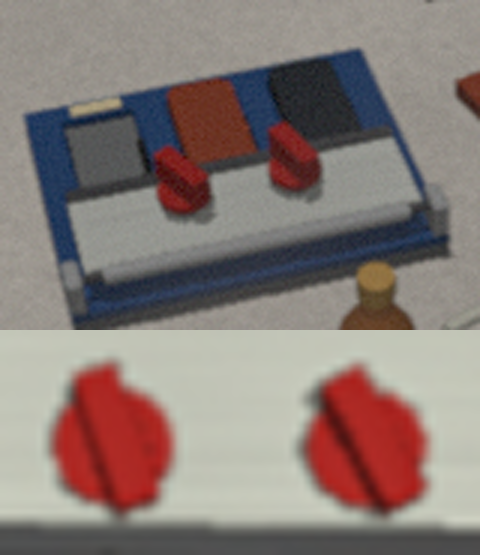

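View pics/t19.png

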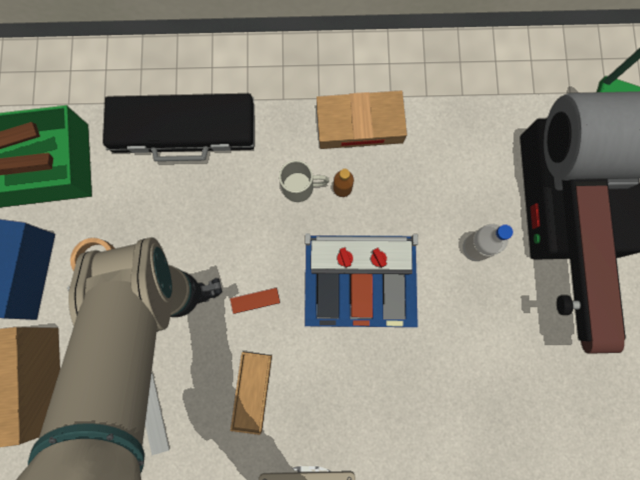

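```bash
python3 -c "
from h import *
d=dict(np.load('pics/t19.npz'));b=d['img'][:,:,::-1].copy()
big=cv2.resize(b[240:276,325:399],None,fx=10,fy=10,interpolation=cv2.INTER_CUBIC)
for y,t in((37,2.8),(-37,2.8)):
    c=st(53,y);a=TH-t;u=np.array([np.cos(a),np.sin(a)]);n=np.array([-u[1],u[0]])
    P=[[*(c+21*i*u+7*j*n),76] for i,j in((1,1),(1,-1),(-1,-1),(-1,1))]
    q=(proj(d,P)-[325,240]+.5)*10
    cv2.polylines(big,[q.astype(int).reshape(-1,1,2)],True,(255,255,255),1)
cv2.imwrite('pics/z20.png',big)"
```

```text
(no output)
```

View pics/z20.png

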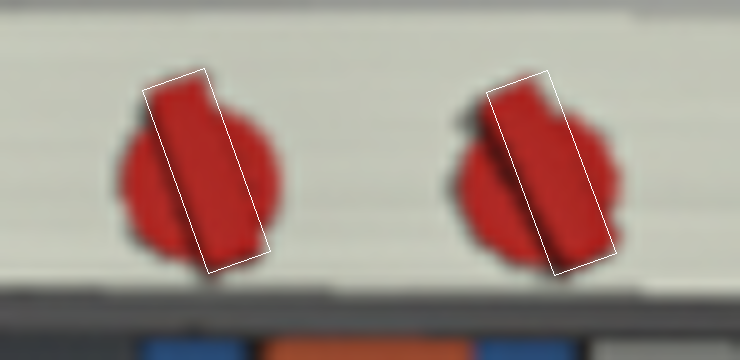

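```bash
python3 -c "
from h import *
plan(*st(53,-37),140,-154.5)"
```

```text
t 47.75 at [463.5 190.9 223.8] [ -90.    0. -166.] F [ 0.1 -1.3 -0.2] w 33.8 q7 -1.53
shift cm [-0.173  8.403 36.95 ] rot [ -0.04 -11.51   0.  ]
```

```bash
python3 -m inch '[0.4,0,0,5,0,-6.5,0,0.4,0,0,10,0,-11.5,0,0.4,0,0,15,0,-11.5,0,0.4,0,0,20,0,-11.5,0,0.4,0,0,25,0,-11.5,0,0.4,0,0,30,0,-11.5,0,0.4,-0.2,0,35,0,-11.5,0,0.4,-0.2,4,36.9,0,-11.5,0,0.4,-0.2,8.3,36.9,0,-11.5,0,0.4,-0.2,12,36.9,0,-11.5,0,0.4,-0.2,12,36.9,0,-11.5,0,0.4,-0.2,12,36.9,0,-11.5,0]'; python3 -c "
from h import *
plan(*st(53,-37),65,-154.5)"
```

```text
clock: 48.95
eef_pos: [554.0, -168.2, 104.2]
tool_rot: [-1.57, -0.001, -2.7]
force: [0.8, 0.4, 0.3]
width: 34.2
t 48.95 at [ 554.  -168.2  104.2] [-9.000e+01 -1.000e-01 -1.547e+02] F [0.8 0.4 0.3] w 34.2 q7 -0.62
shift cm [-0.1    3.917 -0.058] rot [-0.02 -0.18  0.06]
```

```bash
python3 -m inch '[0.4,-0.1,2,-0.1,0,0,0,0.4,-0.1,3.9,-0.1,0,0,0,0.4,-0.1,3.9,-0.1,0,0,0,0,-0.1,3.9,-0.1,0,0,0,0,-0.1,3.9,-0.1,0,0,0,0,-0.1,3.9,-0.1,0,0,0,0,-0.1,3.9,-0.1,0,0,0,0,-0.1,3.9,-0.1,0,0,0]'; python3 -c "
from h import *
plan(*st(53,-37),65,-154.5);print(ctrl.read_state()['torque'])";  python3 -m inch '[0,0,0,0,0,2,0,0,0,0,0,0,4,0,0,0,0,0,0,4,0]';python3 -c "
from h import *
print(ctrl.read_state()['torque'])";  python3 -m inch '[0,0,0,0,0,2,0,0,0,0,0,0,4,0,0,0,0,0,0,4,0]';python3 -c "
from h import *
print(ctrl.read_state()['torque'])"; python3 -m inch '[0,0,0,0,0,2,0,0,0,0,0,0,4,0,0,0,0,0,0,4,0]';python3 -c "
from h import *
print(ctrl.read_state()['torque'])"
```

```text
clock: 49.75
eef_pos: [556.4, -166.0, 66.4]
tool_rot: [-1.568, 0.002, -2.697]
force: [0.6, -0.7, 6.5]
width: 12.2
t 49.75 at [ 556.4 -166.    66.4] [-8.980e+01  1.000e-01 -1.545e+02] F [ 0.6 -0.7  6.5] w 12.2 q7 -0.6
shift cm [0.214 0.141 0.035] rot [-0.17 -0.05 -0.14]
[-0.32081665 -0.05382336  0.03049595]
clock: 50.05
eef_pos: [556.4, -166.1, 66.4]
tool_rot: [-1.568, 0.003, -2.768]
force: [1.0, -0.8, 4.9]
width: 11.6
[-0.35321453 -0.04629002 -0.00606262]
clock: 50.35
eef_pos: [556.5, -166.2, 66.4]
tool_rot: [-1.568, 0.003, -2.838]
force: [0.5, -2.0, 5.6]
width: 11.9
[-0.46037206 -0.01084763 -0.06279864]
clock: 50.65
eef_pos: [556.5, -166.3, 66.4]
tool_rot: [-1.568, 0.003, -2.905]
force: [-0.4, -1.7, 5.6]
width: 11.6
[-0.47174625  0.01407449  0.53678835]
```

```bash
python3 -m inch '[0,0,0,0,0,2,0,0,0,0,0,0,2,0]'; python3 -m inch '[0.5,0,0,0,0,-3,0,0.5,0,0,0,0,-3,0,0.5,0,0,0,0,-3,0,0.5,0,0,0,0,-3,0,0.5,0,-3,0,0,-3,0,0.5,0,-8,0,0,-3,0,0.5,0,-13,0,0,-3,0,0.5,0,-16,0,0,-3,0]'; python3 -m inch '[0.4,0,0,-5,0,0,0,0.4,0,0,-10,0,0,0,0.4,0,0,-15,0,0,0,0.4,0,0,-20,0,0,0,0.4,0,0,-25,0,0,0,0.4,0,0,-30,0,0,0,0.4,0,0,-35,0,0,0,0.4,0,0,-37,0,0,0,0.4,0,0,-37,0,0,0]';python3 -c "
from h import *
grab('scene','s21.png');d=grab('top','t21.png');b=d['img'][:,:,::-1].copy()
big=cv2.resize(b[240:276,325:399],None,fx=10,fy=10,interpolation=cv2.INTER_CUBIC)
for y,t in((37,2.8),(-37,2.8)):
    c=st(53,y);a=TH-t;u=np.array([np.cos(a),np.sin(a)]);n=np.array([-u[1],u[0]])
    P=[[*(c+21*i*u+7*j*n),76] for i,j in((1,1),(1,-1),(-1,-1),(-1,1))]
    q=(proj(d,P)-[325,240]+.5)*10
    cv2.polylines(big,[q.astype(int).reshape(-1,1,2)],True,(255,255,255),1)
cv2.imwrite('pics/z21.png',big)"
```

```text
clock: 50.85
eef_pos: [556.5, -166.3, 66.4]
tool_rot: [-1.568, 0.003, -2.939]
force: [-0.8, -2.6, 5.8]
width: 12.0
clock: 51.65
eef_pos: [556.2, -165.6, 228.5]
tool_rot: [-1.569, 0.004, -2.89]
force: [0.9, -0.3, -0.2]
width: 42.9
clock: 52.55
eef_pos: [461.0, 197.6, 224.5]
tool_rot: [-1.573, -0.001, -2.882]
force: [-0.2, -0.9, 0.2]
width: 34.1
```

View pics/z21.png

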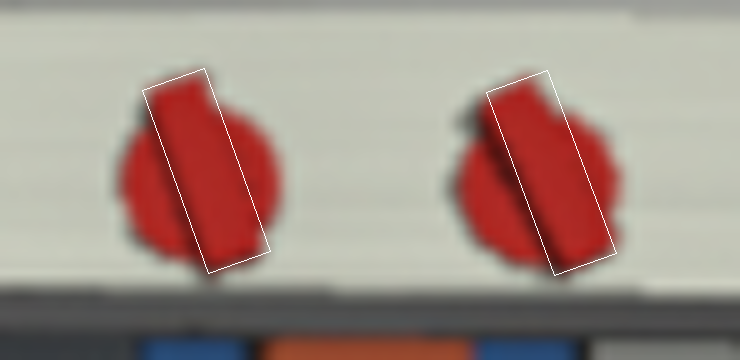

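View pics/s21.png

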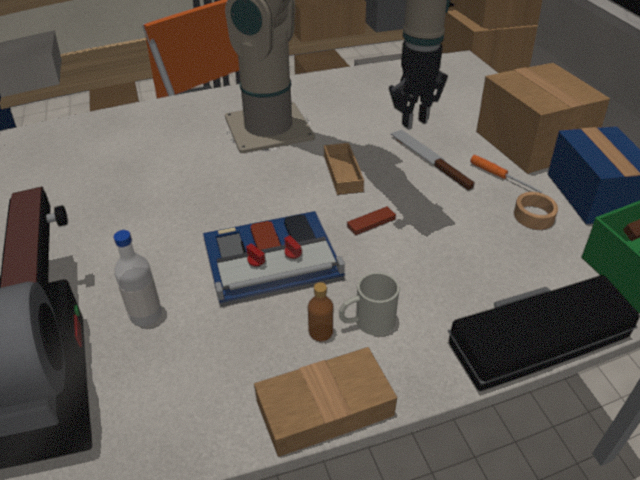

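```bash
python3 -c "
from cell import finish_job
print(finish_job())"
```

```text
the job is handed in; nothing more can be done
None
```

The job is handed in at about 53 s of the 208 s allowed.

**Stones:** The dark grey stone is in the left bed and the full-size red-brown stone is in the middle bed. I pressed each at both ends, and the tops read 32 mm at every press with 16 to 24 N. That matches stones lying flat on the 12 mm floor. I saw no cream stone anywhere on the table, so the right bed stayed empty. The smaller red block was left alone.

**Bar:** It was folded down only after both stones were seated. Its top read 41 mm with a 13 N push, which is the closed height.

**Screws:** Each was pushed in about 10 mm, which was as far as it would go, and turned clockwise to a firm stop.
- **Right screw knocked back:** A picture taken after I turned the left screw showed the right one turned back by about 35 degrees. I think the gripper brushed it. I gripped it higher and turned it to the stop again.
- **Remaining disagreement:** In the last pictures the left wing fits the 2.8 rad stop. The right wing looks about 0.1 rad short of it. I turned it to the stop three times in all, and the last two ended in the same position with 0.5 to 0.6 N m of resistance. I took that as its stop, but the picture does not confirm it.

**Surroundings:** The last pictures show both bottles and the mug standing, the bar closed over the stones, and the robot clear of everything.

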